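# Put the spice tins away in the sealed chest and draw its lid down with the tapered pin

## Task

Put all the spice tins from the counter away in the green steel spice chest: swing the lid right back, flip the stay over to the up position so the lid cannot fall, and stand every tin upright on the chest floor. Then fold the stay down, lower the lid gently (do not let it slam), and push the tapered pin through the hole in the lid's front lip and on through the chest wall until its shoulder is hard against the lip: the rubber seal holds the lid a few millimetres high, so the holes do not line up until the taper draws the lid down. Let go of everything and leave the glass jar and the white dish where they are.

Things in the scene. Friction and masses are not known exactly. Their poses are not given: they have to be found in the camera images.
- chest: Green steel spice chest, fixed. 160 mm deep (x), 300 wide (y), 100 high, floor and walls 4 mm thick. Origin: centre of its underside on the counter; x axis from its front (x = -80 mm, where the lid handle and pin hole are) to its rear, y to the left seen from the robot, z up. Inside the front wall a boss round the pin hole stands 10 mm into the chest (y 65 to 105, z 62 to 98 mm).
- lid (a joint): Lid angle, rad. 0 = drawn right down, pin holes in line; grows as the front goes up and back; stop at 1.75, leaning back past upright, where it stands by itself. Below about 1.58 it falls shut unless held or caught by the raised stay (at about 1.43). Let down, it rests on the springy seal at about 0.023, the lip 4 mm high; about 6 N at the lip draws it down. With the pin home about 0.004 to 0.013.
- lid_hinge (a point): Middle of the lid's hinge axis, along chest y, at chest x = +84, z = 103 mm. The lid (0.45 kg) is a panel 6 mm thick, its top 109 mm above the counter when shut, overhanging the chest sides by 13 mm, with a front lip 4 mm thick that hangs down 41 mm, 2 mm in front of the chest wall.
- lid_handle (a point): Middle of the lid's round steel bar handle: 11 mm thick, 90 mm long, parallel to the hinge, 42 mm in front of the lip on two posts 82 mm apart. With the lid at 0 it lies 212 mm in front of and 20 mm below the hinge axis, at chest y = -55 mm, and turns with the lid.
- lid_hole (a point): Centre of the 13 mm round hole in the lid's front lip, at the lip's outer face. With the lid at 0 it lies 170 mm in front of and 23 mm below the hinge axis, at chest y = +85 mm, and turns with the lid.
- chest_hole (a point): Centre of the 13 mm round hole in the chest's front wall, at its outer face (chest x -80, y +85, z 80 mm). It runs 14 mm deep along chest x and opens inside the chest, above the tins. Pushing the pin home takes 5 to 20 N along chest +x.
- stay (a joint): Angle of the lid stay, rad. 0 = folded, lying level, pointing to the front; it swings up and over to the rear; 2.65 = up, on its stop, rubber tip under the lid. A flat steel bar 75 mm long on the outside of the chest's right wall. It turns freely and falls by its weight to the stop it leans to (balance at about 1.57). With the lid right back it swings clear.
- stay_pivot (a point): The stay's pivot, axis parallel to the lid hinge, at chest x = +8, y = -157, z = 95 mm.
- stay_peg (a point): Holding point on the stay's red finger peg: round, 10 mm thick, sticking out 48 mm to the right (chest -y) from the stay, 36 mm from the pivot. The point is 28 mm out along the peg.
- pin_grip (a point): Centre of the tapered pin's orange square grip: block 48 mm long (along the pin), 20 mm wide, 30 mm tall. x axis along the pin towards its nose, z up as it lies on the counter right of the chest. Whole pin 0.16 kg and 100 mm long.
- pin_shoulder (a point): Centre of the grip's flat front face, the shoulder that stops against the lid's lip, 24 mm from the grip's centre. From here the round shank runs forward: 12 mm thick for 20 mm, then tapering over 32 mm to 3 mm.
- pin_tip (a point): Nose of the tapered pin, 52 mm in front of the shoulder, 3 mm thick.
- tin1_mid (a point): Centre (half-way up) of a spice tin: plain cylinder 50 mm in diameter and 50 mm tall, bare metal with a red cap, closed, about 0.12 kg. It starts standing on the counter left of the chest; z axis up when standing. May be absent.
- tin2_mid (a point): Centre (half-way up) of a spice tin: plain cylinder 50 mm in diameter and 50 mm tall, bare metal with a yellow cap, closed, about 0.12 kg. It starts standing on the counter left of the chest; z axis up when standing. May be absent.
- tin3_mid (a point): Centre (half-way up) of a spice tin: plain cylinder 50 mm in diameter and 50 mm tall, bare metal with a green cap, closed, about 0.12 kg. It starts standing on the counter left of the chest; z axis up when standing. May be absent.
- tin4_mid (a point): Centre (half-way up) of a spice tin: plain cylinder 50 mm in diameter and 50 mm tall, bare metal with a blue cap, closed, about 0.12 kg. It starts standing on the counter left of the chest; z axis up when standing. May be absent.
- jar: Clear glass jar with a steel cap, 90 mm in diameter, 142 mm tall, origin at the centre of its underside. Leave it alone.
- dish: White ceramic dish, 130 mm across, 35 mm high, origin at the centre of its underside. Leave it alone.
There are look-alikes about, which are no part of the job. What is shaped like the part that bears tin3_mid but brown or purple is not meant.

How it is judged (in metres and radians):
On the way, in this order (a step that is already met when the one before it is completed fails the run):
1. the lid is open and stands propped: the stay is up under it (value of joint lid above 1.25 rad and value of joint stay above 2.45 rad), for 0.5 s.
2. every tin stands inside the chest, the lid still propped (all of step 1 and x of tin1_mid in the frame of chest between -0.06 and 0.06 m and y of tin1_mid in the frame of chest between -0.13 and 0.13 m and z of each of tin1_mid, tin2_mid, tin3_mid, tin4_mid in the frame of chest below 0.045 m and angle between each of tin1_mid, tin2_mid, tin3_mid, tin4_mid's own z axis and vertical below 0.2 rad and x of tin2_mid in the frame of chest between -0.06 and 0.06 m and y of tin2_mid in the frame of chest between -0.13 and 0.13 m and x of tin3_mid in the frame of chest between -0.06 and 0.06 m and y of tin3_mid in the frame of chest between -0.13 and 0.13 m and x of tin4_mid in the frame of chest between -0.06 and 0.06 m and y of tin4_mid in the frame of chest between -0.13 and 0.13 m), for 0.3 s.
3. the stay is folded and the lid is down on its seal, the pin not yet in (value of joint lid between 0.016 and 0.05 rad and value of joint stay below 0.25 rad and distance between pin_tip and lid_hole above 0.02 m and x of tin1_mid in the frame of chest between -0.06 and 0.06 m and y of tin1_mid in the frame of chest between -0.13 and 0.13 m and z of each of tin1_mid, tin2_mid, tin3_mid, tin4_mid in the frame of chest below 0.045 m and angle between each of tin1_mid, tin2_mid, tin3_mid, tin4_mid's own z axis and vertical below 0.2 rad and x of tin2_mid in the frame of chest between -0.06 and 0.06 m and y of tin2_mid in the frame of chest between -0.13 and 0.13 m and x of tin3_mid in the frame of chest between -0.06 and 0.06 m and y of tin3_mid in the frame of chest between -0.13 and 0.13 m and x of tin4_mid in the frame of chest between -0.06 and 0.06 m and y of tin4_mid in the frame of chest between -0.13 and 0.13 m), for 0.2 s.
At the end, for the whole second after the job is handed in: Every tin stands upright (within 0.2 rad) on the chest floor, the stay is folded (below 0.25 rad), the pin is through both holes with its shoulder within 5 mm of the lip's hole and in line with it within 0.12 rad, the lid is drawn down below 0.016 rad, and all is at rest and released (value of joint stay below 0.25 rad and distance between pin_shoulder and lid_hole below 0.005 m and angle between the x axis of pin_grip and the x axis of chest, either way round below 0.12 rad and value of joint lid below 0.016 rad and x of tin1_mid in the frame of chest between -0.06 and 0.06 m and y of tin1_mid in the frame of chest between -0.13 and 0.13 m and z of each of tin1_mid, tin2_mid, tin3_mid, tin4_mid in the frame of chest below 0.045 m and angle between each of tin1_mid, tin2_mid, tin3_mid, tin4_mid's own z axis and vertical below 0.2 rad and x of tin2_mid in the frame of chest between -0.06 and 0.06 m and y of tin2_mid in the frame of chest between -0.13 and 0.13 m and x of tin3_mid in the frame of chest between -0.06 and 0.06 m and y of tin3_mid in the frame of chest between -0.13 and 0.13 m and x of tin4_mid in the frame of chest between -0.06 and 0.06 m and y of tin4_mid in the frame of chest between -0.13 and 0.13 m); the robot touches nothing.
It fails at once if the lid slams shut (value of joint lid below 0.3 rad and velocity of joint lid below -5 rad/s).
It fails at once if the glass jar or the dish is moved more than 3 cm (distance of any of jar, dish from where it was at the start of the episode above 0.03 m).
Of tin1, tin2, tin3, tin4 only 2 to 4 are there at a start; the rules pass over those that are not, and their reading is None.
At some moment in a run one of tin1, tin2, tin3, tin4 may be knocked a few centimetres aside while the robot is not near it.
It also fails if it takes over 210 s, if anything falls off the work surface, if the arm or the gripper's body presses on something with over 40 N, if the wrist force passes 120 N, or if a joint passes its speed limit or range.

## Robot

A 6-joint arm with a two-finger parallel gripper is mounted at the origin on the work surface. World frame = base frame: x ahead of the robot, y to its left, z up, the work surface at z = 0. Lengths are in m, angles in degrees, forces in N, time in s.
With the tool pointing down it reaches from about 0.375 to 0.975 m from the base axis. Payload 3.8 kg.
Tool frame: the origin (TCP) lies midway between the tips of the shut fingers; the grasp point (between the pads) lies 19 mm behind it; z points along the fingers, y is the line along which they close (so a half turn about z gives the same grasp; the last joint's range is limited). The gripper opens to 85 mm and grips with 20 to 120 N. Pads are 22 mm wide; open, the fingers measure 114 mm over their backs; the gripper's body (76 mm by 85 mm) begins 54 mm behind the grasp point. The pads swing forward as they close: fully open they stand 13 mm farther back than shut.
Start: joints at [68.188, 15.12, 91.902, -0, 72.978, -2.114], TCP at [0.228, 0.635, 0.231] pointing down, gripper open.
Joint ranges: [-150.88, 150.88], [-54.13, 125.18], [17.81, 147.31], [-75.09, 255.09], [0, 152.58], [-146.25, 146.25]. Speed limits (degrees/s): [147.25, 147.25, 180, 180, 180, 180].

## Interface

Orientations are given as [roll, pitch, yaw] about the fixed x, y, z axes, in that order (R = Rz(yaw) Ry(pitch) Rx(roll)).
In Python, from station import robot gives the robot as it stands.
- The arm moves only by the shell command python3 -m creep 'ROWS'. ROWS is JSON, a list of rows, each an object of numbers: "dx", "dy", "dz": the shift along the tool's x, y, z in mm; "wx", "wy", "wz": the turn, a rotation vector about the tool's x, y, z in rad; "grip": the finger opening in mm, from 0 to 85.4. In form: [{"dx": .., "dy": .., "dz": .., "wx": .., "wy": .., "wz": .., "grip": ..}, ...]. A call has 1 to 12 rows; each row shifts and turns the commanded pose from where the row before left it, along the tool's axes as they then stand; what a row does not reach is not made up. A row lasts 1/10 s, in which the tool goes at most 50 mm and 8.59 degrees, less where a joint would pass 70% of its speed; a pose out of reach is approached as far as the arm can. A call is refused whole if a number of a shift passes 50 or a number of a turn 0.15, either way. A call with a gripper value outside its range is refused whole. The fingers move at their own pace and stop on an object; the grip force is fixed at half the most. Time passes only in rows, so rows that do not move let the fingers close. It gives the time, the measured TCP pose, the force, the opening and the grip force at its end, in the units of the state.
- robot.state(): the state, without advancing time (a new reading comes with each control period).
- robot.snapshot(name): name is "scene" or "top" or "wrist"; returns (picture, depth): 480x640x3 uint8, red, green, blue; 480x640 float32, m along the optical axis (not along the pixel's ray), 0 where there is no reading.
- robot.camera_info(name): a dict with "fx", "fy", "cx", "cy" (pixels), "world_from_camera" (4x4, takes a point from camera to world coordinates). Camera axes: x right, y down, z forward; pixel columns grow to the right and rows downward; lengths in m; the calibration is good to about 2 mm. A picture is of the moment at which its call begins: read the wrist's pose just before it. camera_info takes no time and is no camera call; for the wrist camera it gives the pose at the moment of the call.
- robot.hand_in(): hands the job in; it is judged then, once.
Trained networks look in the newest picture that a camera, given by its name, has taken for a name from the list of things; names that differ only in an ending like _2 or _b are one class to them, and where a whole thing is asked for, a point or a joint stands for the part that bears it (a point fixed in the world has none). Each returns a list of dicts, best first, with "confidence" (0 to 1); they miss things now and then, are a little off and sometimes report something else, mostly with a low value. They report only what shows in the picture. A call takes as long as a camera call. They do not tell look-alikes from the thing itself.
- robot.look_for(camera, query): "point" ([column, row] in pixels, amid what is visible of it).
The state is a dict: "time_s": time; "joint_pos": joint angles; "dq": joint speeds; "effort": joint torques, N m; "tool_pos": TCP position; "orientation": TCP orientation; "wrist_force": force on the tool from outside, world axes, zero at the start; "ft_torque": the same for the moment, N m; "width": opening from 0.0 (shut) to 1.0 (fully open); "gripper_force": force on a finger pad.
Only numpy, scipy, OpenCV 4.12 (cv2) and the standard library are available. Lean on these libraries where they do the work, as an engineer would, in place of code of your own. Each camera call takes 0.05 s, during which the arm holds its last target. There are 200 camera calls.

## Working session

There is one attempt and no reset: what is moved stays moved. The work goes in short steps, Python scripts to look and compute and a shell command to move; the robot and the scene stay as the last step left them, time stands still between calls to the robot, and variables do not carry over. Pictures are saved under pics/ and viewed, at most 14 in all, crops included, and the job is handed in when it is done.

```bash
ls; mkdir -p pics
cat > h.py <<'E'
import numpy as np, cv2
from station import robot
from scipy.spatial.transform import Rotation as R
def snap(n,f=None):
    ci=robot.camera_info(n); p,d=robot.snapshot(n)
    if f: cv2.imwrite('pics/'+f,p[:,:,::-1])
    return p,d,ci
def w(ci,d,u,v,z=None):
    u=np.asarray(u,float);v=np.asarray(v,float)
    if z is None: z=d[v.astype(int),u.astype(int)]
    c=np.stack([(u-ci['cx'])/ci['fx']*z,(v-ci['cy'])/ci['fy']*z,z],-1)
    T=np.array(ci['world_from_camera']); return c@T[:3,:3].T+T[:3,3]
def find(cam,d,ci,q):
    r=robot.look_for(cam,q)
    for k in r[:3]:
        u,v=map(int,k['point']); u=min(639,max(0,u));v=min(479,max(0,v))
        print(q,round(k['confidence'],2),(u,v),w(ci,d,u,v).round(3))
E
python3 - <<'E'
from h import *
print(robot.state())
for c in ['top','scene']:
    p,d,ci=snap(c,c+'0.png'); print(c,np.array(ci['world_from_camera']).round(3).tolist(),ci['fx'])
    np.savez(c+'0.npz',p=p,d=d)
    for q in ['chest','lid_handle','lid_hole','stay_peg','pin_grip','pin_tip','tin1_mid','tin2_mid','tin3_mid','tin4_mid','jar','dish']: find(c,d,ci,q)
E
```

```text
pics
{'time_s': 0.0, 'joint_pos': array([ 6.81872249e+01,  1.51699909e+01,  9.19823554e+01,  3.58081450e-04,
        7.29775980e+01, -2.11599082e+00]), 'dq': array([-0.01123862, -0.10648256, -0.01381899,  0.06361466,  0.04421844,
        0.07631153]), 'effort': array([ 1.60748750e-04, -5.15082049e+01, -3.67322695e+01, -8.43474163e-05,
        1.26980210e-02, -1.34256659e-06]), 'tool_pos': array([0.22724733, 0.63480934, 0.22994186]), 'orientation': array([-1.79870157e+02, -5.13980051e-03,  1.60303105e+02]), 'wrist_force': array([ 0.97682089, -0.51243245, -0.82727326]), 'ft_torque': array([ 0.03497058, -0.0017663 ,  0.02665507]), 'gripper_force': 0.0, 'width': 1.001575475854678}
top [[-0.021, -0.997, 0.07, 0.504], [-0.999, 0.024, 0.04, -0.049], [-0.041, -0.069, -0.997, 0.997], [0.0, 0.0, 0.0, 1.0]] 443.257637561407
chest 0.79 (300, 233) [0.589 0.021 0.113]
lid_handle 0.56 (302, 229) [0.597 0.017 0.113]
lid_hole 0.67 (298, 231) [0.593 0.025 0.114]
pin_tip 0.57 (446, 309) [ 0.426 -0.282  0.033]
pin_tip 0.27 (184, 334) [0.384 0.278 0.052]
tin1_mid 0.76 (186, 337) [0.378 0.273 0.052]
tin3_
[... 415 characters left out ...]
1.0]] 600.5860825589266
chest 0.87 (318, 272) [0.62  0.056 0.108]
lid_handle 0.84 (318, 263) [0.606 0.04  0.115]
lid_hole 0.9 (321, 263) [0.599 0.043 0.113]
stay_peg 0.36 (275, 215) [ 0.576 -0.161  0.099]
pin_grip 0.67 (290, 180) [ 0.418 -0.29   0.03 ]
pin_grip 0.24 (319, 271) [0.619 0.058 0.113]
pin_tip 0.75 (288, 183) [ 0.428 -0.287  0.027]
tin1_mid 0.57 (451, 292) [0.383 0.283 0.046]
tin1_mid 0.23 (291, 179) [ 0.411 -0.295  0.026]
tin3_mid 0.97 (430, 359) [0.563 0.372 0.049]
tin3_mid 0.97 (466, 337) [0.457 0.389 0.049]
tin3_mid 0.78 (402, 326) [0.545 0.27  0.046]
tin4_mid 0.17 (318, 272) [0.62  0.056 0.108]
jar 0.95 (340, 367) [0.763 0.284 0.134]
dish 0.9 (198, 195) [ 0.641 -0.441  0.001]
```

View pics/top0.png

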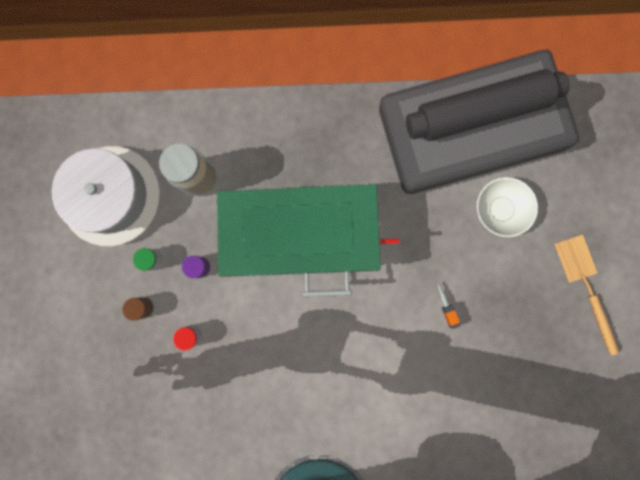

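View pics/scene0.png

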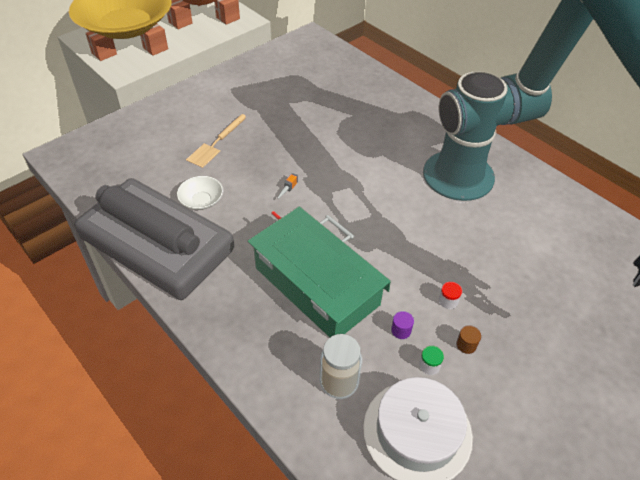

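Top view: chest lid (218..380, 186..275), handle bar (327,293), red peg (390,241), pin with orange grip (452,318) and nose toward (442,287). Red tin is at (185,338) and green tin at (145,259); purple and brown are look-alikes. Yellow and blue are absent.

Run:
```python
from h import *
ci=robot.camera_info('top'); D=np.load('top0.npz'); p,d=D['p'],D['d']
hsv=cv2.cvtColor(p,cv2.COLOR_RGB2HSV)
def pts(m,zlo,zhi):
    v,u=np.nonzero(m&(d>0)); P=w(ci,d,u,v); k=(P[:,2]>zlo)&(P[:,2]<zhi); return P[k]
H,S,V=hsv[...,0].astype(int),hsv[...,1],hsv[...,2]
u0=np.zeros_like(H,bool); box=lambda a,b,c,e:(lambda m:(m.__setitem__((slice(c,e),slice(a,b)),True),m)[1])(u0.copy())
P=pts((H>60)&(H<95)&(S>90)&box(205,395,175,290),.1,.13)
r=cv2.minAreaRect((P[:,:2]*1000).astype(np.float32)); print('lid',r,np.median(P[:,2])); print(cv2.boxPoints(r))
P=pts(((H<8)|(H>172))&(S>150)&box(375,405,230,250),.05,.13); print('peg',P.min(0),P.max(0),P.mean(0),len(P))
P=pts((H<22)&(H>3)&(S>150)&box(435,470,300,335),.015,.05); r=cv2.minAreaRect((P[:,:2]*1000).astype(np.float32)); print('grip',r,np.median(P[:,2]),cv2.boxPoints(r))
P=pts(box(425,465,275,335),.008,.05); r=cv2.minAreaRect((P[:,:2]*1000).astype(np.float32)); print('pin',r,cv2.boxPoints(r))
P=pts(box(296,360,280,302),.05,.13); print('handle',P.min(0),P.max(0)); Q=P[P[:,0]<P[:,0].min()+.012]; r=cv2.minAreaRect((Q[:,:2]*1000).astype(np.float32));print(r,Q.mean(0))
for n,b in (('red',(165,205,320,355)),('green',(128,165,245,275)),('purp',(178,212,250,282))):
    P=pts(box(*b)&(S>120),.035,.07); print(n,cv2.minEnclosingCircle((P[:,:2]*1000).astype(np.float32)),np.median(P,0))
```

```text
lid ((596.0480346679688, 26.4566650390625), (170.8007049560547, 322.61016845703125), 0.9283753037452698) 0.11246487454941073
[[ 508.04535  186.35689]
 [ 513.2724  -136.21095]
 [ 684.0507  -133.44356]
 [ 678.82367  189.12428]]
peg [ 0.567057   -0.17638035  0.09640089] [ 0.57395222 -0.13980273  0.10404837] [ 0.57034617 -0.15899708  0.09962318] 71
grip ((407.0584716796875, -295.54644775390625), (28.012136459350586, 20.495912551879883), 18.065887451171875) 0.030947951383384353 [[ 390.56488 -290.14713]
 [ 396.9209  -309.6326 ]
 [ 423.55206 -300.94577]
 [ 417.19604 -281.4603 ]]
pin ((434.3791809082031, -286.069091796875), (99.68462371826172, 20.727554321289062), 19.45216941833496) [[ 383.9305  -292.89536]
 [ 390.83322 -312.4398 ]
 [ 484.82785 -279.24283]
 [ 477.92514 -259.6984 ]]
handle [ 0.46328427 -0.07907979  0.08616021] [0.49448335 0.01884372 0.09860147]
((468.9354553222656, -30.112369537353516), (11.208053588867188, 97.98637390136719), 0.4487328827381134) [ 0.46896664 -0.03015607  0.09332876]
red ((375.7153625488281, 278.44793701171875), 25.387676239013672) [0.37569545 0.27767602 0.05103655]
green ((546.7225341796875, 367.094970703125), 23.19115447998047) [0.54679745 0.36633266 0.0511222 ]
purp ((528.6661376953125, 258.9100036621094), 23.978666305541992) [0.52884249 0.25798868 0.05094296]
```

```bash
cat >> h.py <<'E'
C0=np.array([.5965,.0265,0.]); CY=0.93
def C(x,y,z): return C0+R.from_euler('z',CY,degrees=True).apply(np.array([x,y,z])/1000)
def chest(p): return R.from_euler('z',-CY,degrees=True).apply(np.asarray(p)-C0)*1000
def to(pos,rpy=None,s=None):
    s=s or robot.state(); r=R.from_euler('xyz',s['orientation'],degrees=True)
    d=r.inv().apply(np.asarray(pos)-s['tool_pos'])*1000
    print('shift',d.round(1),'turn',(r.inv()*R.from_euler('xyz',rpy or s['orientation'],degrees=True)).as_rotvec().round(3),'tcp',s['tool_pos'].round(4),s['orientation'].round(1),'F',s['wrist_force'].round(1),'w',round(s['width']*85.4,1),'gf',round(s['gripper_force'],1),'t',round(s['time_s'],1))
E
python3 -m creep '[{"wz":0.149},{"wz":0.149},{"wz":0.149},{"wz":0.149},{"wz":0.149},{"wz":0.149},{"wz":0.149},{"wz":0.149},{"wz":0.019},{"dx":-44,"dy":15},{"dx":-44,"dy":15},{"dx":-44,"dy":15}]'
python3 -m creep '[{"dx":-44,"dy":15},{"dx":-44,"dy":15},{"dx":-44,"dy":15},{"dx":-44,"dy":15},{"dx":-44,"dy":15},{"dx":-44,"dy":15},{"dx":-44,"dy":15},{"dx":-44,"dy":15},{"dx":-44,"dy":15},{"dx":-44,"dy":15},{"dx":-44,"dy":15},{"dx":-44,"dy":15}]'
python3 - <<'E'
from h import *
to(C(-128.4,-55,71),[180,0,90.93])
p,d,ci=snap('wrist','w1.png')
for q in ['lid_handle','stay_peg','lid_hole']: find('wrist',d,ci,q)
print(np.array(ci['world_from_camera']).round(3).tolist(),ci['fx'])
E
```

```text
shift [-451.9 -545.7  160.3] turn [-0.     0.     1.211] tcp [0.2275 0.6355 0.2312] [-180.    -0.   160.3] F [-1.3 -0.6  0.1] w 85.3 gf 0.0 t 1.3
[[0.337, 0.906, 0.256, 0.161], [0.942, -0.324, -0.092, 0.659], [-0.001, 0.272, -0.962, 0.373], [0.0, 0.0, 0.0, 1.0]] 422.6392961874292invalid input
invalid input
```

View pics/w1.png

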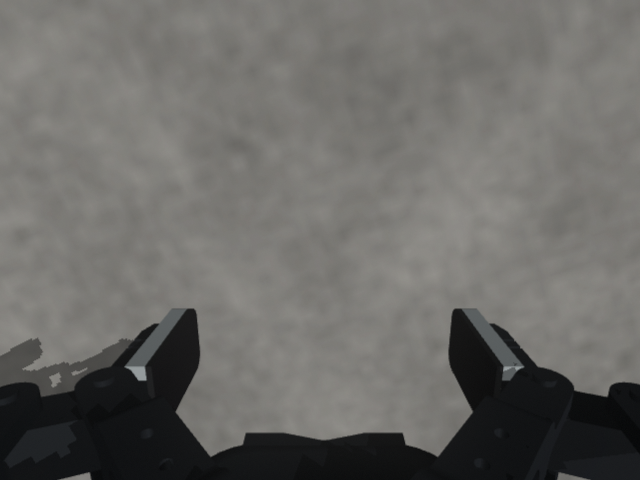

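Picture shows only bare counter and the fingertips; the moves were refused, so I suppose each row needs all keys.

```bash
python3 -m creep '[{"dx":0,"dy":0,"dz":0,"wx":0,"wy":0,"wz":0.149,"grip":85},{"dx":0,"dy":0,"dz":0,"wx":0,"wy":0,"wz":0.149,"grip":85},{"dx":0,"dy":0,"dz":0,"wx":0,"wy":0,"wz":0.149,"grip":85},{"dx":0,"dy":0,"dz":0,"wx":0,"wy":0,"wz":0.149,"grip":85},{"dx":0,"dy":0,"dz":0,"wx":0,"wy":0,"wz":0.149,"grip":85},{"dx":0,"dy":0,"dz":0,"wx":0,"wy":0,"wz":0.149,"grip":85},{"dx":0,"dy":0,"dz":0,"wx":0,"wy":0,"wz":0.149,"grip":85},{"dx":0,"dy":0,"dz":0,"wx":0,"wy":0,"wz":0.149,"grip":85},{"dx":0,"dy":0,"dz":0,"wx":0,"wy":0,"wz":0.019,"grip":85},{"dx":-44,"dy":15,"dz":0,"wx":0,"wy":0,"wz":0,"grip":85},{"dx":-44,"dy":15,"dz":0,"wx":0,"wy":0,"wz":0,"grip":85},{"dx":-44,"dy":15,"dz":0,"wx":0,"wy":0,"wz":0,"grip":85}]'
```

```text
time_s: 2.7
tool_pos: [0.2748, 0.503, 0.231]
orientation: [180.0, 0.0, 91.2]
wrist_force: [0.8, 0.7, 0.0]
width: 0.994
gripper_force: 0.0
```

```bash
python3 -m creep '[{"dx":-45,"dy":15.4,"dz":0,"wx":0,"wy":0,"wz":0,"grip":85},{"dx":-45,"dy":15.4,"dz":0,"wx":0,"wy":0,"wz":0,"grip":85},{"dx":-45,"dy":15.4,"dz":0,"wx":0,"wy":0,"wz":0,"grip":85},{"dx":-45,"dy":15.4,"dz":0,"wx":0,"wy":0,"wz":0,"grip":85},{"dx":-45,"dy":15.4,"dz":0,"wx":0,"wy":0,"wz":0,"grip":85},{"dx":-45,"dy":15.4,"dz":0,"wx":0,"wy":0,"wz":0,"grip":85},{"dx":-45,"dy":15.4,"dz":0,"wx":0,"wy":0,"wz":0,"grip":85},{"dx":-45,"dy":15.4,"dz":0,"wx":0,"wy":0,"wz":0,"grip":85},{"dx":-45,"dy":15.4,"dz":0,"wx":0,"wy":0,"wz":0,"grip":85},{"dx":-45,"dy":15.4,"dz":0,"wx":0,"wy":0,"wz":0,"grip":85},{"dx":-45,"dy":15.4,"dz":0,"wx":0,"wy":0,"wz":0,"grip":85},{"dx":-43,"dy":15.4,"dz":0,"wx":0,"wy":0,"wz":0,"grip":85}]'
python3 - <<'E'
from h import *
to(C(-128.4,-55,71),[180,0,90.93])
p,d,ci=snap('wrist','w2.png')
for q in ['lid_handle','stay_peg','lid_hole']: find('wrist',d,ci,q)
E
```

```text
time_s: 3.9
tool_pos: [0.4684, -0.0329, 0.2318]
orientation: [179.9, 0.0, 91.1]
wrist_force: [0.2, 0.4, 0.3]
width: 0.995
gripper_force: 0.0
shift [  2.3   0.4 160.8] turn [0.001 0.    0.002] tcp [ 0.4684 -0.0329  0.2318] [179.9   0.   91.1] F [0.2 0.4 0.3] w 85.0 gf 0.0 t 3.9
lid_handle 0.75 (509, 183) [0.581 0.002 0.113]
stay_peg 0.64 (456, 397) [ 0.569 -0.163  0.098]
lid_hole 0.82 (506, 180) [0.579 0.003 0.112]
```

View pics/w2.png

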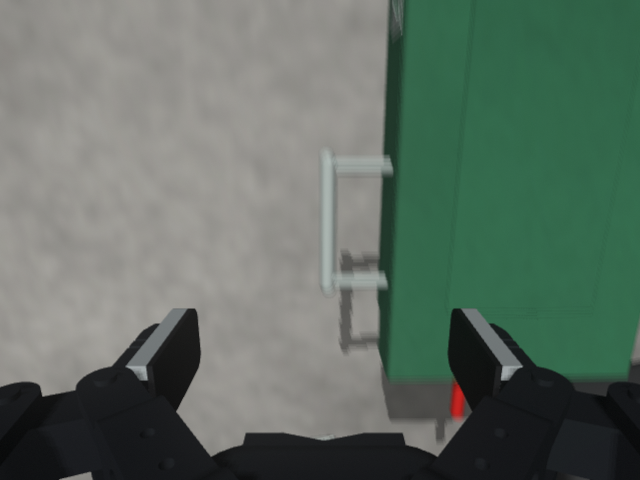

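The wrist view shows the handle bar at column 327, rows 150–292, centred between the fingers; the lip is at column ~390. I'll descend with the fingers part closed so they clear the lip.

```bash
python3 -m creep '[{"dx":2,"dy":0.4,"dz":25,"wx":0,"wy":0,"wz":0.002,"grip":34},{"dx":0,"dy":0,"dz":25,"wx":0,"wy":0,"wz":0,"grip":34},{"dx":0,"dy":0,"dz":25,"wx":0,"wy":0,"wz":0,"grip":34},{"dx":0,"dy":0,"dz":0,"wx":0,"wy":0,"wz":0,"grip":34},{"dx":0,"dy":0,"dz":0,"wx":0,"wy":0,"wz":0,"grip":34},{"dx":0,"dy":0,"dz":25,"wx":0,"wy":0,"wz":0,"grip":34},{"dx":0,"dy":0,"dz":25,"wx":0,"wy":0,"wz":0,"grip":34},{"dx":0,"dy":0,"dz":20,"wx":0,"wy":0,"wz":0,"grip":34},{"dx":0,"dy":0,"dz":16,"wx":0,"wy":0,"wz":0,"grip":34},{"dx":0,"dy":0,"dz":0,"wx":0,"wy":0,"wz":0,"grip":20},{"dx":0,"dy":0,"dz":0,"wx":0,"wy":0,"wz":0,"grip":5},{"dx":0,"dy":0,"dz":0,"wx":0,"wy":0,"wz":0,"grip":5}]'
python3 -m creep '[{"dx":0,"dy":0,"dz":0,"wx":0,"wy":0,"wz":0,"grip":5},{"dx":0,"dy":0,"dz":0,"wx":0,"wy":0,"wz":0,"grip":5},{"dx":0,"dy":0,"dz":0,"wx":0,"wy":0,"wz":0,"grip":5}]'
python3 - <<'E'
import numpy as np
p=None
for t in np.r_[.023,np.linspace(.15,1.75,17)]:
    q=np.array([-212*np.cos(t)-20*np.sin(t),212*np.sin(t)-20*np.cos(t)])
    if p is not None: print(round(t,2),(q-p).round(1),np.linalg.norm(q-p).round(1))
    p=q
E
```

```text
time_s: 5.3
tool_pos: [0.4699, -0.0284, 0.0721]
orientation: [179.8, -0.0, 90.8]
wrist_force: [0.5, 2.0, -1.1]
width: 0.105
gripper_force: 58.4
time_s: 5.6
tool_pos: [0.4699, -0.0284, 0.0714]
orientation: [179.8, -0.0, 90.8]
wrist_force: [3.1, 4.4, 0.4]
width: 0.104
gripper_force: 58.6
0.15 [-0.2 27. ] 27.0
0.25 [ 2.3 21.2] 21.3
0.35 [ 4.4 20.8] 21.3
0.45 [ 6.4 20.3] 21.3
0.55 [ 8.4 19.6] 21.3
0.65 [10.3 18.6] 21.3
0.75 [12.1 17.5] 21.3
0.85 [13.8 16.2] 21.3
0.95 [15.4 14.7] 21.3
1.05 [16.8 13.1] 21.3
1.15 [18.  11.4] 21.3
1.25 [19.   9.5] 21.3
1.35 [19.9  7.6] 21.3
1.45 [20.5  5.6] 21.3
1.55 [21.   3.5] 21.3
1.65 [21.2  1.4] 21.3
1.75 [21.3 -0.7] 21.3
```

```bash
python3 -m creep '[{"dx":0,"dy":0,"dz":-13.5,"wx":0,"wy":0,"wz":0,"grip":5},{"dx":0,"dy":0,"dz":-13.5,"wx":0,"wy":0,"wz":0,"grip":5},{"dx":0,"dy":2.3,"dz":-21.2,"wx":0,"wy":0,"wz":0,"grip":5},{"dx":0,"dy":4.4,"dz":-20.8,"wx":0,"wy":0,"wz":0,"grip":5},{"dx":0,"dy":6.4,"dz":-20.3,"wx":0,"wy":0,"wz":0,"grip":5},{"dx":0,"dy":8.4,"dz":-19.6,"wx":0,"wy":0,"wz":0,"grip":5},{"dx":0,"dy":10.3,"dz":-18.6,"wx":0,"wy":0,"wz":0,"grip":5},{"dx":0,"dy":12.1,"dz":-17.5,"wx":0,"wy":0,"wz":0,"grip":5},{"dx":0,"dy":13.8,"dz":-16.2,"wx":0,"wy":0,"wz":0,"grip":5}]'
python3 - <<'E'
from h import *
to(C(84-212*np.cos(.85)-20*np.sin(.85),-55,103-17+212*np.sin(.85)-20*np.cos(.85)))
E
```

```text
time_s: 6.5
tool_pos: [0.5227, -0.0275, 0.2311]
orientation: [-179.5, -0.1, 90.8]
wrist_force: [-6.8, 3.3, 0.9]
width: 0.102
gripper_force: 58.4
shift [-2.2  3.7 -1. ] turn [0. 0. 0.] tcp [ 0.5227 -0.0275  0.2311] [-1.795e+02 -1.000e-01  9.080e+01] F [-6.8  3.3  0.9] w 8.7 gf 58.4 t 6.5
```

```bash
python3 -m creep '[{"dx":0,"dy":15.4,"dz":-14.7,"wx":0,"wy":0,"wz":0,"grip":5},{"dx":0,"dy":16.8,"dz":-13.1,"wx":0,"wy":0,"wz":0,"grip":5},{"dx":0,"dy":18,"dz":-11.4,"wx":0,"wy":0,"wz":0,"grip":5},{"dx":0,"dy":19,"dz":-9.5,"wx":0,"wy":0,"wz":0,"grip":5},{"dx":0,"dy":19.9,"dz":-7.6,"wx":0,"wy":0,"wz":0,"grip":5},{"dx":0,"dy":20.5,"dz":-5.6,"wx":0,"wy":0,"wz":0,"grip":5},{"dx":0,"dy":21,"dz":-3.5,"wx":0,"wy":0,"wz":0,"grip":5},{"dx":0,"dy":21.2,"dz":-1.4,"wx":0,"wy":0,"wz":0,"grip":5},{"dx":0,"dy":18,"dz":0.5,"wx":0,"wy":0,"wz":0,"grip":5},{"dx":0,"dy":0,"dz":0,"wx":0,"wy":0,"wz":0,"grip":5},{"dx":0,"dy":0,"dz":0,"wx":0,"wy":0,"wz":0,"grip":5}]'
python3 - <<'E'
from h import *
to(C(84-212*np.cos(1.75)-20*np.sin(1.75),-55,103-17+212*np.sin(1.75)-20*np.cos(1.75)))
E
```

```text
time_s: 7.6
tool_pos: [0.6969, -0.0247, 0.3]
orientation: [179.9, -0.1, 90.8]
wrist_force: [-0.3, 4.6, 6.2]
width: 0.103
gripper_force: 64.6
shift [-2.2  2.6  1.9] turn [0. 0. 0.] tcp [ 0.6969 -0.0247  0.3   ] [ 1.799e+02 -1.000e-01  9.080e+01] F [-0.3  4.6  6.2] w 8.8 gf 64.6 t 7.6
```

```bash
python3 -m creep '[{"dx":0,"dy":0,"dz":0,"wx":0,"wy":0,"wz":0,"grip":34},{"dx":0,"dy":0,"dz":0,"wx":0,"wy":0,"wz":0,"grip":34},{"dx":0,"dy":0,"dz":-25,"wx":0,"wy":0,"wz":0,"grip":34},{"dx":0,"dy":0,"dz":-25,"wx":0,"wy":0,"wz":0,"grip":34},{"dx":0,"dy":0,"dz":-30,"wx":0,"wy":0,"wz":0,"grip":34},{"dx":-28,"dy":-31,"dz":0,"wx":0,"wy":0,"wz":0,"grip":34},{"dx":-38,"dy":-31,"dz":0,"wx":0,"wy":0,"wz":0,"grip":34},{"dx":-38,"dy":-31,"dz":0,"wx":0,"wy":0,"wz":0,"grip":34},{"dx":-38,"dy":-30,"dz":0,"wx":0,"wy":0,"wz":0,"grip":34},{"dx":0,"dy":0,"dz":40,"wx":0,"wy":0,"wz":0,"grip":34},{"dx":0,"dy":0,"dz":40,"wx":0,"wy":0,"wz":0,"grip":34},{"dx":0,"dy":0,"dz":40,"wx":0,"wy":0,"wz":0,"grip":34}]'
python3 - <<'E'
from h import *
to(C(-28,-193,78),[180,0,90.93])
p,d,ci=snap('wrist','w3.png')
for q in ['stay_peg']: find('wrist',d,ci,q)
p,d,ci=snap('scene','s3.png')
for q in ['stay_peg','lid_handle']: find('scene',d,ci,q)
E
```

```text
time_s: 8.8
tool_pos: [0.5739, -0.1705, 0.2566]
orientation: [180.0, 0.1, 90.7]
wrist_force: [0.1, 0.1, 0.2]
width: 0.397
gripper_force: 0.0
shift [  3.8  -2.2 178.6] turn [ 0.     0.001 -0.004] tcp [ 0.5739 -0.1705  0.2566] [1.80e+02 1.00e-01 9.07e+01] F [0.1 0.1 0.2] w 33.9 gf 0.0 t 8.8
stay_peg 0.68 (320, 166) [ 0.569 -0.132  0.1  ]
stay_peg 0.43 (283, 220) [ 0.573 -0.132  0.102]
stay_peg 0.23 (453, 294) [0.384 0.29  0.046]
lid_handle 0.6 (288, 253) [0.718 0.066 0.268]
lid_handle 0.36 (290, 181) [ 0.42  -0.288  0.03 ]
```

View pics/s3.png

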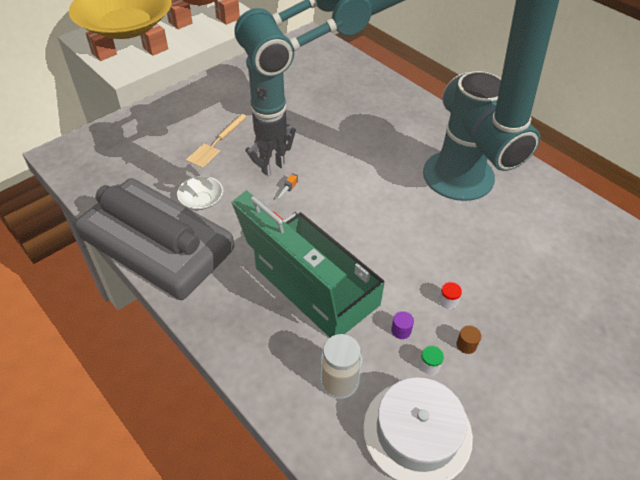

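The scene shows the lid standing open and the tins where they were (red 452,292; green 432,357). Next I grip the peg.

```bash
python3 -m creep '[{"dx":3.8,"dy":-2.2,"dz":35,"wx":0,"wy":0,"wz":-0.004,"grip":34},{"dx":0,"dy":0,"dz":35,"wx":0,"wy":0,"wz":0,"grip":34},{"dx":0,"dy":0,"dz":35,"wx":0,"wy":0,"wz":0,"grip":34},{"dx":0,"dy":0,"dz":35,"wx":0,"wy":0,"wz":0,"grip":34},{"dx":0,"dy":0,"dz":25,"wx":0,"wy":0,"wz":0,"grip":34},{"dx":0,"dy":0,"dz":13,"wx":0,"wy":0,"wz":0,"grip":34},{"dx":0,"dy":0,"dz":0,"wx":0,"wy":0,"wz":0,"grip":20},{"dx":0,"dy":0,"dz":0,"wx":0,"wy":0,"wz":0,"grip":5},{"dx":0,"dy":0,"dz":0,"wx":0,"wy":0,"wz":0,"grip":5},{"dx":0,"dy":0,"dz":0,"wx":0,"wy":0,"wz":0,"grip":5},{"dx":0,"dy":0,"dz":0,"wx":0,"wy":0,"wz":0,"grip":5}]'
python3 - <<'E'
import numpy as np
p=None
for t in np.arange(0,2.2,.2):
    q=np.array([-36*np.cos(t),36*np.sin(t)])
    if p is not None: print(round(t,2),(q-p).round(1))
    p=q
E
```

```text
time_s: 10.15
tool_pos: [0.5728, -0.166, 0.0817]
orientation: [180.0, 0.1, 91.0]
wrist_force: [-5.4, -0.3, 2.3]
width: 0.087
gripper_force: 58.8
0.2 [0.7 7.2]
0.4 [2.1 6.9]
0.6 [3.4 6.3]
0.8 [4.6 5.5]
1.0 [5.6 4.5]
1.2 [6.4 3.3]
1.4 [6.9 1.9]
1.6 [7.2 0.5]
1.8 [ 7.1 -0.9]
2.0 [ 6.8 -2.3]
```

```bash
python3 -m creep '[{"dx":0,"dy":0.7,"dz":-7.2,"wx":0,"wy":0,"wz":0,"grip":5},{"dx":0,"dy":2.1,"dz":-6.9,"wx":0,"wy":0,"wz":0,"grip":5},{"dx":0,"dy":3.4,"dz":-6.3,"wx":0,"wy":0,"wz":0,"grip":5},{"dx":0,"dy":4.6,"dz":-5.5,"wx":0,"wy":0,"wz":0,"grip":5},{"dx":0,"dy":5.6,"dz":-4.5,"wx":0,"wy":0,"wz":0,"grip":5},{"dx":0,"dy":6.4,"dz":-3.3,"wx":0,"wy":0,"wz":0,"grip":5},{"dx":0,"dy":6.9,"dz":-1.9,"wx":0,"wy":0,"wz":0,"grip":5},{"dx":0,"dy":7.2,"dz":-0.5,"wx":0,"wy":0,"wz":0,"grip":5},{"dx":0,"dy":7.1,"dz":0.9,"wx":0,"wy":0,"wz":0,"grip":5},{"dx":0,"dy":6.8,"dz":2.3,"wx":0,"wy":0,"wz":0,"grip":5},{"dx":0,"dy":0,"dz":0,"wx":0,"wy":0,"wz":0,"grip":5}]'
python3 -m creep '[{"dx":0,"dy":0,"dz":0,"wx":0,"wy":0,"wz":0,"grip":50},{"dx":0,"dy":0,"dz":0,"wx":0,"wy":0,"wz":0,"grip":60},{"dx":0,"dy":0,"dz":0,"wx":0,"wy":0,"wz":0,"grip":60},{"dx":0,"dy":0,"dz":-25,"wx":0,"wy":0,"wz":0,"grip":60},{"dx":0,"dy":0,"dz":-35,"wx":0,"wy":0,"wz":0,"grip":60},{"dx":0,"dy":0,"dz":-35,"wx":0,"wy":0,"wz":0,"grip":60},{"dx":0,"dy":-30,"dz":-20,"wx":0,"wy":0,"wz":0,"grip":85},{"dx":0,"dy":-30,"dz":-10,"wx":0,"wy":0,"wz":0,"grip":85},{"dx":0,"dy":-30,"dz":0,"wx":0,"wy":0,"wz":0,"grip":85},{"dx":0,"dy":-30,"dz":0,"wx":0,"wy":0,"wz":0,"grip":85}]'
python3 - <<'E'
from h import *
to(np.array([.376,.278,.15]),[180,0,90.93])
p,d,ci=snap('scene','s4.png')
for q in ['stay_peg']: find('scene',d,ci,q)
p,d,ci=snap('top')
for q in ['stay_peg']: find('top',d,ci,q)
print(C(40,-185,112))
E
```

```text
time_s: 11.25
tool_pos: [0.6274, -0.1651, 0.1149]
orientation: [179.5, 0.1, 91.0]
wrist_force: [6.0, -1.9, -1.0]
width: 0.087
gripper_force: 62.8
time_s: 12.25
tool_pos: [0.5022, -0.1666, 0.2381]
orientation: [180.0, 0.0, 91.0]
wrist_force: [-0.5, 0.7, 1.0]
width: 0.997
gripper_force: 0.0
shift [ 446.8 -118.2   88. ] turn [0.    0.    0.002] tcp [ 0.5022 -0.1666  0.2381] [180.   0.  91.] F [-0.5  0.7  1. ] w 85.1 gf 0.0 t 12.2
[ 0.63949744 -0.1578264   0.112     ]
```

Run:
```python
from h import *
p,d,ci=snap('top'); hsv=cv2.cvtColor(p,cv2.COLOR_RGB2HSV)
m=((hsv[...,0]<8)|(hsv[...,0]>172))&(hsv[...,1]>150); m[:200]=0;m[:,:350]=0
v,u=np.nonzero(m); P=w(ci,d,u,v); P=P[(P[:,2]>.08)]; print(len(P),P.min(0) if len(P) else'',P.max(0) if len(P) else '')
q=cv2.imread('pics/s4.png')[140:340,180:420]; a=cv2.resize(q,None,fx=2.5,fy=2.5); b=cv2.resize(p[160:360,300:480,::-1],(200,222))
cv2.imwrite('pics/c4.png',a);
```

```text
92 [ 0.63402103 -0.17616889  0.11141185] [ 0.6426671  -0.13421783  0.12045711]
```

View pics/c4.png

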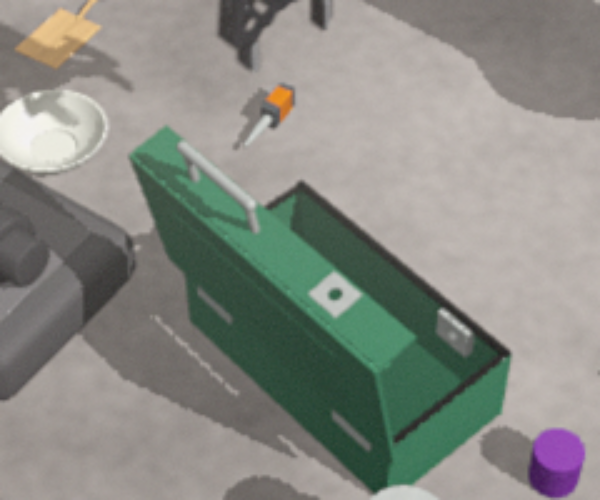

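The lid is open and the peg is at x 0.638, z 0.115, so the stay is up on its stop. Now the red tin.

```bash
python3 -m creep '[{"dx":45,"dy":-12,"dz":0,"wx":0,"wy":0,"wz":0,"grip":85},{"dx":45,"dy":-12,"dz":0,"wx":0,"wy":0,"wz":0,"grip":85},{"dx":45,"dy":-12,"dz":0,"wx":0,"wy":0,"wz":0,"grip":85},{"dx":45,"dy":-12,"dz":0,"wx":0,"wy":0,"wz":0,"grip":85},{"dx":45,"dy":-12,"dz":0,"wx":0,"wy":0,"wz":0,"grip":85},{"dx":45,"dy":-12,"dz":0,"wx":0,"wy":0,"wz":0,"grip":85},{"dx":45,"dy":-12,"dz":0,"wx":0,"wy":0,"wz":0,"grip":85},{"dx":45,"dy":-12,"dz":0,"wx":0,"wy":0,"wz":0,"grip":85},{"dx":45,"dy":-12,"dz":0,"wx":0,"wy":0,"wz":0,"grip":85},{"dx":42,"dy":-10,"dz":0,"wx":0,"wy":0,"wz":0,"grip":85},{"dx":0,"dy":0,"dz":45,"wx":0,"wy":0,"wz":0,"grip":85},{"dx":0,"dy":0,"dz":40,"wx":0,"wy":0,"wz":0,"grip":85}]'
cat >> h.py <<'E'
def cap(name):
    rng={'red':lambda H:(H<8)|(H>172),'green':lambda H:(H>50)&(H<72)}[name]
    p,d,ci=snap('top'); h=cv2.cvtColor(p,cv2.COLOR_RGB2HSV); m=rng(h[...,0])&(h[...,1]>150)&(h[...,2]>70)
    v,u=np.nonzero(m&(d>0)); P=w(ci,d,u,v); k=(P[:,2]>.03)&(P[:,2]<.075)&(P[:,1]>-.12); P=P[k]
    if len(P): print(name,len(P),cv2.minEnclosingCircle((P[:,:2]*1000).astype(np.float32)),np.median(P,0).round(4))
    else: print(name,'none')
E
python3 - <<'E'
from h import *
cap('red');cap('green')
to(np.array([.376,.278,.019]),[180,0,90.93])
E
```

```text
time_s: 13.7
tool_pos: [0.3785, 0.2814, 0.1529]
orientation: [179.8, -0.1, 91.3]
wrist_force: [0.4, 0.1, -0.3]
width: 0.993
gripper_force: 0.0
red 396 ((374.6795654296875, 277.3101806640625), 24.652748107910156) [0.3753 0.2775 0.0511]
green 289 ((546.8272094726562, 366.74029541015625), 21.10807991027832) [0.5468 0.3664 0.051 ]
shift [  2.2   3.9 127.8] turn [-0.01   0.006  0.004] tcp [0.3734 0.2766 0.1469] [-179.4    0.4   91.1] F [-0.4 -0.2 -0.4] w 84.9 gf 0.0 t 13.8
```

```bash
python3 -m creep '[{"dx":0,"dy":0,"dz":0,"wx":0,"wy":0,"wz":0,"grip":85},{"dx":0,"dy":0,"dz":25,"wx":0,"wy":0,"wz":0,"grip":85},{"dx":0,"dy":0,"dz":30,"wx":0,"wy":0,"wz":0,"grip":85},{"dx":0,"dy":0,"dz":30,"wx":0,"wy":0,"wz":0,"grip":85},{"dx":0,"dy":0,"dz":30,"wx":0,"wy":0,"wz":0,"grip":85},{"dx":0,"dy":0,"dz":14,"wx":0,"wy":0,"wz":0,"grip":85},{"dx":0,"dy":0,"dz":0,"wx":0,"wy":0,"wz":0,"grip":60},{"dx":0,"dy":0,"dz":0,"wx":0,"wy":0,"wz":0,"grip":45},{"dx":0,"dy":0,"dz":0,"wx":0,"wy":0,"wz":0,"grip":40},{"dx":0,"dy":0,"dz":0,"wx":0,"wy":0,"wz":0,"grip":40},{"dx":0,"dy":0,"dz":0,"wx":0,"wy":0,"wz":0,"grip":40}]'
python3 - <<'E'
from h import *
to(C(0,-50,150),[180,0,90.93])
E
```

```text
time_s: 14.9
tool_pos: [0.3801, 0.2797, 0.0266]
orientation: [179.7, -0.2, 91.0]
wrist_force: [0.6, -0.5, 7.5]
width: 0.566
gripper_force: 62.3
shift [-306.7  212.4 -123.3] turn [ 0.005 -0.003  0.002] tcp [0.3801 0.2797 0.0266] [179.7  -0.2  91. ] F [ 0.6 -0.5  7.5] w 48.4 gf 62.3 t 14.9
```

```bash
python3 -m creep '[{"dx":0,"dy":0,"dz":-40,"wx":0,"wy":0,"wz":0,"grip":40},{"dx":0,"dy":0,"dz":-45,"wx":0,"wy":0,"wz":0,"grip":40},{"dx":0,"dy":0,"dz":-45,"wx":0,"wy":0,"wz":0,"grip":40},{"dx":-38,"dy":25,"dz":0,"wx":0,"wy":0,"wz":0,"grip":40},{"dx":-38,"dy":25,"dz":0,"wx":0,"wy":0,"wz":0,"grip":40},{"dx":-38,"dy":25,"dz":0,"wx":0,"wy":0,"wz":0,"grip":40},{"dx":-38,"dy":25,"dz":0,"wx":0,"wy":0,"wz":0,"grip":40},{"dx":-38,"dy":25,"dz":0,"wx":0,"wy":0,"wz":0,"grip":40},{"dx":-38,"dy":25,"dz":0,"wx":0,"wy":0,"wz":0,"grip":40},{"dx":-38,"dy":25,"dz":0,"wx":0,"wy":0,"wz":0,"grip":40},{"dx":-38,"dy":25,"dz":0,"wx":0,"wy":0,"wz":0,"grip":40},{"dx":0,"dy":0,"dz":0,"wx":0,"wy":0,"wz":0,"grip":40}]'
python3 - <<'E'
from h import *
to(C(-10,-50,33),[180,0,90.93])
E
```

```text
time_s: 16.1
tool_pos: [0.5864, -0.027, 0.1553]
orientation: [179.7, 0.1, 90.8]
wrist_force: [-0.3, 0.4, -0.8]
width: 0.571
gripper_force: 62.7
shift [  3.6   0.4 122.3] turn [ 0.005  0.002 -0.003] tcp [ 0.5864 -0.027   0.1553] [1.797e+02 1.000e-01 9.080e+01] F [-0.3  0.4 -0.8] w 48.7 gf 62.7 t 16.1
```

```bash
python3 -m creep '[{"dx":0,"dy":0,"dz":35,"wx":0,"wy":0,"wz":0,"grip":40},{"dx":0,"dy":0,"dz":35,"wx":0,"wy":0,"wz":0,"grip":40},{"dx":0,"dy":0,"dz":30,"wx":0,"wy":0,"wz":0,"grip":40},{"dx":0,"dy":0,"dz":14,"wx":0,"wy":0,"wz":0,"grip":40},{"dx":0,"dy":0,"dz":7,"wx":0,"wy":0,"wz":0,"grip":40},{"dx":0,"dy":0,"dz":3,"wx":0,"wy":0,"wz":0,"grip":40},{"dx":0,"dy":0,"dz":0,"wx":0,"wy":0,"wz":0,"grip":40},{"dx":0,"dy":0,"dz":0,"wx":0,"wy":0,"wz":0,"grip":40}]'
python3 - <<'E'
from h import *
to(C(-10,-50,31),[180,0,90.93])
E
```

```text
time_s: 16.9
tool_pos: [0.5898, -0.0222, 0.0341]
orientation: [179.2, 0.1, 91.0]
wrist_force: [10.6, 0.9, 2.5]
width: 0.558
gripper_force: 83.8
shift [-1.4 -2.6  3.1] turn [0.014 0.001 0.002] tcp [ 0.5898 -0.0222  0.0341] [1.792e+02 1.000e-01 9.100e+01] F [10.6  0.9  2.5] w 47.6 gf 83.8 t 16.9
```

```bash
python3 -m creep '[{"dx":0,"dy":4,"dz":0,"wx":0,"wy":0,"wz":0,"grip":40},{"dx":0,"dy":4,"dz":0,"wx":0,"wy":0,"wz":0,"grip":40},{"dx":0,"dy":0,"dz":0,"wx":0,"wy":0,"wz":0,"grip":40}]'
python3 - <<'E'
from h import *
p,d,ci=snap('scene','s5.png')
q=p[150:330,200:420,::-1]; cv2.imwrite('pics/c5.png',cv2.resize(q,None,fx=3,fy=3,interpolation=2))
to(C(0,-50,31),[180,0,90.93])
E
```

```text
time_s: 17.2
tool_pos: [0.5915, -0.0218, 0.0308]
orientation: [179.9, -0.0, 91.0]
wrist_force: [-0.5, -0.5, 6.4]
width: 0.558
gripper_force: 84.8
shift [-1.8  5.8 -0.2] turn [ 0.001 -0.     0.002] tcp [ 0.5915 -0.0218  0.0308] [179.9  -0.   91. ] F [0.2 0.3 5.8] w 47.4 gf 84.8 t 17.2
```

View pics/c5.png

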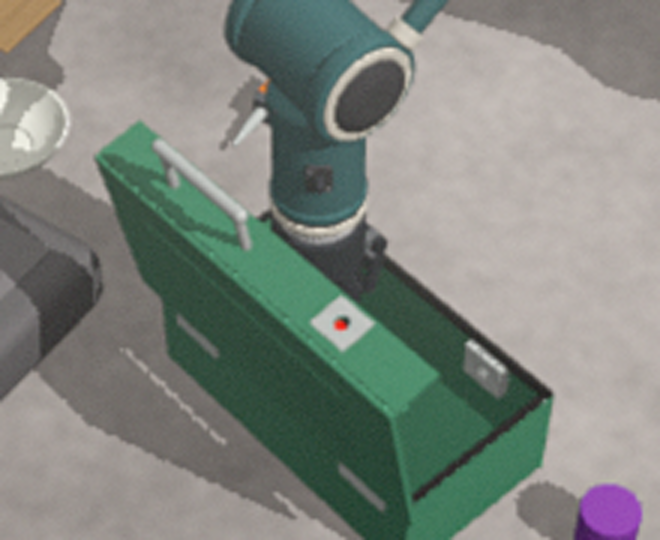

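The hand is in the chest and a red cap shows through the lid hole (343,323); the side force is gone. I release and lift.

```bash
python3 -m creep '[{"dx":0,"dy":2,"dz":0,"wx":0,"wy":0,"wz":0,"grip":54},{"dx":0,"dy":0,"dz":0,"wx":0,"wy":0,"wz":0,"grip":58},{"dx":0,"dy":0,"dz":0,"wx":0,"wy":0,"wz":0,"grip":58},{"dx":0,"dy":0,"dz":0,"wx":0,"wy":0,"wz":0,"grip":58},{"dx":0,"dy":0,"dz":-15,"wx":0,"wy":0,"wz":0,"grip":58},{"dx":0,"dy":0,"dz":-30,"wx":0,"wy":0,"wz":0,"grip":58},{"dx":0,"dy":0,"dz":-40,"wx":0,"wy":0,"wz":0,"grip":58},{"dx":0,"dy":0,"dz":-40,"wx":0,"wy":0,"wz":0,"grip":58},{"dx":30,"dy":-12,"dz":-30,"wx":0,"wy":0,"wz":0,"grip":85},{"dx":40,"dy":-15,"dz":-20,"wx":0,"wy":0,"wz":0,"grip":85},{"dx":40,"dy":-15,"dz":0,"wx":0,"wy":0,"wz":0,"grip":85},{"dx":40,"dy":0,"dz":0,"wx":0,"wy":0,"wz":0,"grip":85}]'
python3 - <<'E'
from h import *
cap('red');cap('green')
to([.547,.366,.15],[180,0,181])
p,d,ci=snap('top','t6.png')
E
```

```text
time_s: 18.45
tool_pos: [0.5467, 0.128, 0.2068]
orientation: [179.9, -0.0, 91.0]
wrist_force: [0.1, -0.6, -0.1]
width: 0.998
gripper_force: 0.0
red 414 ((589.0965576171875, -22.207008361816406), 24.470123291015625) [ 0.5891 -0.0219  0.0545]
green none
shift [234.8   5.1  56.3] turn [ 2.000e-03 -1.000e-03 -1.566e+00] tcp [0.5471 0.131  0.2059] [ 1.80e+02 -1.00e-01  9.13e+01] F [ 0.1 -0.3 -0.9] w 85.0 gf 0.0 t 18.6
```

Run:
```python
from h import *
p,d,ci=snap('scene','s6.png')
find('scene',d,ci,'tin3_mid')
h=cv2.cvtColor(p,cv2.COLOR_RGB2HSV); m=(h[...,0]>50)&(h[...,0]<72)&(h[...,1]>150)&(h[...,2]>70)
v,u=np.nonzero(m&(d>0)); P=w(ci,d,u,v); P=P[(P[:,2]>.03)&(P[:,2]<.06)&(P[:,1]>.2)]; print(len(P),cv2.minEnclosingCircle((P[:,:2]*1000).astype(np.float32)) if len(P) else '', np.median(P,0))
```

```text
tin3_mid 0.89 (402, 326) [0.548 0.272 0.051]
tin3_mid 0.62 (430, 359) [0.564 0.373 0.051]
tin3_mid 0.62 (466, 339) [0.463 0.393 0.052]
316 ((552.5811767578125, 369.1087341308594), 25.02230453491211) [0.55309453 0.37060589 0.04918991]
```

```bash
python3 -m creep '[{"dx":0,"dy":0,"dz":0,"wx":0,"wy":0,"wz":-0.149,"grip":85},{"dx":0,"dy":0,"dz":0,"wx":0,"wy":0,"wz":-0.149,"grip":85},{"dx":0,"dy":0,"dz":0,"wx":0,"wy":0,"wz":-0.149,"grip":85},{"dx":0,"dy":0,"dz":0,"wx":0,"wy":0,"wz":-0.149,"grip":85},{"dx":0,"dy":0,"dz":0,"wx":0,"wy":0,"wz":-0.149,"grip":85},{"dx":0,"dy":0,"dz":0,"wx":0,"wy":0,"wz":-0.149,"grip":85},{"dx":0,"dy":0,"dz":0,"wx":0,"wy":0,"wz":-0.149,"grip":85},{"dx":0,"dy":0,"dz":0,"wx":0,"wy":0,"wz":-0.149,"grip":85},{"dx":0,"dy":0,"dz":0,"wx":0,"wy":0,"wz":-0.149,"grip":85},{"dx":0,"dy":0,"dz":0,"wx":0,"wy":0,"wz":-0.149,"grip":85},{"dx":0,"dy":0,"dz":0,"wx":0,"wy":0,"wz":-0.076,"grip":85}]'
python3 -m creep '[{"dx":0,"dy":40,"dz":0,"wx":0,"wy":0,"wz":0,"grip":85},{"dx":0,"dy":40,"dz":0,"wx":0,"wy":0,"wz":0,"grip":85},{"dx":0,"dy":40,"dz":0,"wx":0,"wy":0,"wz":0,"grip":85},{"dx":0,"dy":40,"dz":0,"wx":0,"wy":0,"wz":0,"grip":85},{"dx":0,"dy":40,"dz":0,"wx":0,"wy":0,"wz":0,"grip":85},{"dx":0,"dy":36,"dz":0,"wx":0,"wy":0,"wz":0,"grip":85},{"dx":0,"dy":0,"dz":30,"wx":0,"wy":0,"wz":0,"grip":85},{"dx":0,"dy":0,"dz":26,"wx":0,"wy":0,"wz":0,"grip":85},{"dx":0,"dy":0,"dz":0,"wx":0,"wy":0,"wz":0,"grip":85}]'
python3 - <<'E'
from h import *
p,d,ci=snap('wrist','w6.png')
h=cv2.cvtColor(p,cv2.COLOR_RGB2HSV); m=(h[...,0]>50)&(h[...,0]<72)&(h[...,1]>150)&(h[...,2]>60)
v,u=np.nonzero(m&(d>0)); P=w(ci,d,u,v);print(len(P),P.min(0),P.max(0)); P=P[(P[:,2]>.045)&(P[:,2]<.06)]; print(len(P),cv2.minEnclosingCircle((P[:,:2]*1000).astype(np.float32)), np.median(P,0))
to([.547,.367,.019],[180,0,181])
E
```

```text
time_s: 19.8
tool_pos: [0.5482, 0.1252, 0.2045]
orientation: [-180.0, -0.1, -179.1]
wrist_force: [0.1, 0.2, 0.6]
width: 0.994
gripper_force: 0.0
time_s: 20.7
tool_pos: [0.5426, 0.36, 0.1435]
orientation: [-179.7, -0.5, -179.3]
wrist_force: [-0.1, -0.5, -0.5]
width: 0.996
gripper_force: 0.0
5103 [ 0.52301492  0.34481026 -0.00167701] [0.59178311 0.39319622 0.0517689 ]
5102 ((547.5095825195312, 369.1695251464844), 24.680923461914062) [0.54664012 0.36886162 0.04921382]
shift [ -3.8   6.8 126.9] turn [-0.004 -0.005 -0.006] tcp [0.5439 0.3607 0.1459] [-179.8   -0.3 -179.3] F [ 0.5 -0.5  0.6] w 85.0 gf 0.0 t 20.8
```

Wrist camera confirms the green tin at (0.5475, 0.369). Descend, grip, and lift.

```bash
python3 -m creep '[{"dx":-3.5,"dy":8,"dz":25,"wx":0,"wy":0,"wz":0,"grip":85},{"dx":0,"dy":0,"dz":30,"wx":0,"wy":0,"wz":0,"grip":85},{"dx":0,"dy":0,"dz":30,"wx":0,"wy":0,"wz":0,"grip":85},{"dx":0,"dy":0,"dz":25,"wx":0,"wy":0,"wz":0,"grip":85},{"dx":0,"dy":0,"dz":12,"wx":0,"wy":0,"wz":0,"grip":85},{"dx":0,"dy":0,"dz":0,"wx":0,"wy":0,"wz":0,"grip":60},{"dx":0,"dy":0,"dz":0,"wx":0,"wy":0,"wz":0,"grip":45},{"dx":0,"dy":0,"dz":0,"wx":0,"wy":0,"wz":0,"grip":40},{"dx":0,"dy":0,"dz":0,"wx":0,"wy":0,"wz":0,"grip":40},{"dx":0,"dy":0,"dz":0,"wx":0,"wy":0,"wz":0,"grip":40},{"dx":0,"dy":0,"dz":0,"wx":0,"wy":0,"wz":0,"grip":40}]'
python3 - <<'E'
from h import *
to(C(-8,45,150),[180,0,181])
E
```

```text
time_s: 21.85
tool_pos: [0.5505, 0.3722, 0.0295]
orientation: [179.9, 0.3, -179.2]
wrist_force: [-0.1, -1.6, 5.8]
width: 0.564
gripper_force: 62.6
shift [ -33.8 -301.1 -121. ] turn [ 0.002  0.004 -0.004] tcp [0.5505 0.3722 0.0295] [ 179.9    0.3 -179.2] F [-0.1 -1.6  5.8] w 48.1 gf 62.6 t 21.9
```

```bash
python3 -m creep '[{"dx":0,"dy":0,"dz":-40,"wx":0,"wy":0,"wz":0,"grip":40},{"dx":0,"dy":0,"dz":-45,"wx":0,"wy":0,"wz":0,"grip":40},{"dx":0,"dy":0,"dz":-45,"wx":0,"wy":0,"wz":0,"grip":40},{"dx":-4,"dy":-38,"dz":0,"wx":0,"wy":0,"wz":0,"grip":40},{"dx":-4,"dy":-38,"dz":0,"wx":0,"wy":0,"wz":0,"grip":40},{"dx":-4,"dy":-38,"dz":0,"wx":0,"wy":0,"wz":0,"grip":40},{"dx":-4,"dy":-38,"dz":0,"wx":0,"wy":0,"wz":0,"grip":40},{"dx":-4,"dy":-38,"dz":0,"wx":0,"wy":0,"wz":0,"grip":40},{"dx":-4,"dy":-38,"dz":0,"wx":0,"wy":0,"wz":0,"grip":40},{"dx":-4,"dy":-38,"dz":0,"wx":0,"wy":0,"wz":0,"grip":40},{"dx":-6,"dy":-35,"dz":0,"wx":0,"wy":0,"wz":0,"grip":40},{"dx":0,"dy":0,"dz":0,"wx":0,"wy":0,"wz":0,"grip":40}]'
python3 - <<'E'
from h import *
to(C(-8,45,34),[180,0,181]); p,d,ci=snap('top','t7.png')
E
```

```text
time_s: 23.05
tool_pos: [0.5868, 0.0667, 0.157]
orientation: [-179.9, 0.0, -179.5]
wrist_force: [0.3, -0.2, -0.8]
width: 0.563
gripper_force: 62.3
shift [ -0.9   4.8 123. ] turn [-0.002  0.001 -0.008] tcp [0.5868 0.0667 0.157 ] [-179.9    0.  -179.5] F [ 0.3 -0.2 -0.8] w 48.1 gf 62.3 t 23.1
```

```bash
python3 -m creep '[{"dx":0,"dy":4,"dz":35,"wx":0,"wy":0,"wz":0,"grip":40},{"dx":0,"dy":0,"dz":35,"wx":0,"wy":0,"wz":0,"grip":40},{"dx":0,"dy":0,"dz":30,"wx":0,"wy":0,"wz":0,"grip":40},{"dx":0,"dy":0,"dz":14,"wx":0,"wy":0,"wz":0,"grip":40},{"dx":0,"dy":0,"dz":7,"wx":0,"wy":0,"wz":0,"grip":40},{"dx":0,"dy":0,"dz":3,"wx":0,"wy":0,"wz":0,"grip":40},{"dx":0,"dy":0,"dz":0,"wx":0,"wy":0,"wz":0,"grip":40},{"dx":0,"dy":0,"dz":0,"wx":0,"wy":0,"wz":0,"grip":40}]'
```

```text
time_s: 23.9
tool_pos: [0.5878, 0.075, 0.0343]
orientation: [180.0, 0.2, -179.2]
wrist_force: [0.3, 1.2, -1.7]
width: 0.561
gripper_force: 63.0
```

```bash
python3 -m creep '[{"dx":0,"dy":0,"dz":2,"wx":0,"wy":0,"wz":0,"grip":40},{"dx":0,"dy":0,"dz":0,"wx":0,"wy":0,"wz":0,"grip":40},{"dx":0,"dy":0,"dz":0,"wx":0,"wy":0,"wz":0,"grip":62},{"dx":0,"dy":0,"dz":0,"wx":0,"wy":0,"wz":0,"grip":62},{"dx":0,"dy":0,"dz":0,"wx":0,"wy":0,"wz":0,"grip":62},{"dx":0,"dy":0,"dz":-15,"wx":0,"wy":0,"wz":0,"grip":62},{"dx":0,"dy":0,"dz":-30,"wx":0,"wy":0,"wz":0,"grip":62},{"dx":0,"dy":0,"dz":-45,"wx":0,"wy":0,"wz":0,"grip":62},{"dx":0,"dy":0,"dz":-45,"wx":0,"wy":0,"wz":0,"grip":62},{"dx":40,"dy":0,"dz":-30,"wx":0,"wy":0,"wz":0,"grip":62},{"dx":45,"dy":0,"dz":-10,"wx":0,"wy":0,"wz":0,"grip":62}]'
python3 - <<'E'
from h import *
cap('red');cap('green')
p,d,ci=snap('top','t8.png'); 
to(C(68,-193,105),[180,0,91])
E
```

```text
time_s: 25.0
tool_pos: [0.5043, 0.0736, 0.2116]
orientation: [180.0, 0.5, -179.3]
wrist_force: [-0.4, -0.1, 0.2]
width: 0.725
gripper_force: 0.0
red 424 ((586.198486328125, 4.738476276397705), 24.81485366821289) [0.5854 0.0043 0.0546]
green 399 ((586.3535766601562, 75.06975555419922), 24.909282684326172) [0.5869 0.0748 0.0546]
shift [-164.2 -241.   103.1] turn [0.002 0.002 1.567] tcp [0.4999 0.0734 0.2076] [ 180.     0.2 -179.2] F [ 0.6 -0.2 -0.7] w 62.2 gf 0.0 t 25.1
```

View pics/t8.png

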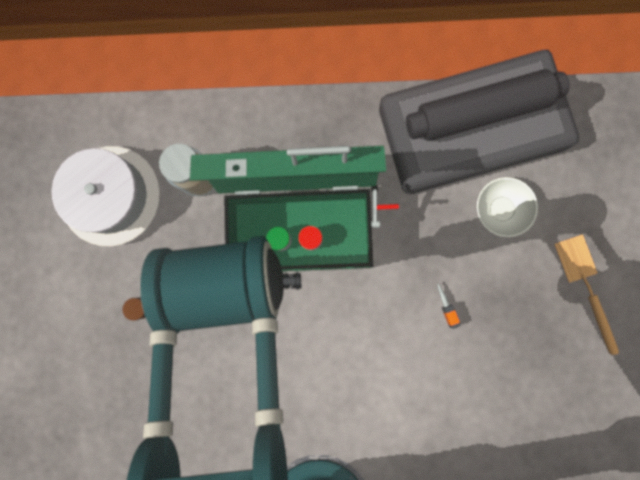

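Both tins stand in the chest; red was bumped to (0.586, 0.005), still inside at (310,238), green at (277,238), and the stay is up with its peg at (388,206). Now I fold the stay.

```bash
python3 -m creep '[{"dx":0,"dy":0,"dz":0,"wx":0,"wy":0,"wz":0.149,"grip":34},{"dx":0,"dy":0,"dz":0,"wx":0,"wy":0,"wz":0.149,"grip":34},{"dx":0,"dy":0,"dz":0,"wx":0,"wy":0,"wz":0.149,"grip":34},{"dx":0,"dy":0,"dz":0,"wx":0,"wy":0,"wz":0.149,"grip":34},{"dx":0,"dy":0,"dz":0,"wx":0,"wy":0,"wz":0.149,"grip":34},{"dx":0,"dy":0,"dz":0,"wx":0,"wy":0,"wz":0.149,"grip":34},{"dx":0,"dy":0,"dz":0,"wx":0,"wy":0,"wz":0.149,"grip":34},{"dx":0,"dy":0,"dz":0,"wx":0,"wy":0,"wz":0.149,"grip":34},{"dx":0,"dy":0,"dz":0,"wx":0,"wy":0,"wz":0.149,"grip":34},{"dx":0,"dy":0,"dz":0,"wx":0,"wy":0,"wz":0.149,"grip":34},{"dx":0,"dy":0,"dz":0,"wx":0,"wy":0,"wz":0.077,"grip":34}]'
python3 -m creep '[{"dx":-40,"dy":0,"dz":0,"wx":0,"wy":0,"wz":0,"grip":34},{"dx":-40,"dy":0,"dz":0,"wx":0,"wy":0,"wz":0,"grip":34},{"dx":-40,"dy":0,"dz":0,"wx":0,"wy":0,"wz":0,"grip":34},{"dx":-40,"dy":0,"dz":0,"wx":0,"wy":0,"wz":0,"grip":34},{"dx":-40,"dy":0,"dz":0,"wx":0,"wy":0,"wz":0,"grip":34},{"dx":-41,"dy":20,"dz":0,"wx":0,"wy":0,"wz":0,"grip":34},{"dx":0,"dy":40,"dz":0,"wx":0,"wy":0,"wz":0,"grip":34},{"dx":0,"dy":40,"dz":0,"wx":0,"wy":0,"wz":0,"grip":34},{"dx":0,"dy":30,"dz":0,"wx":0,"wy":0,"wz":0,"grip":34},{"dx":0,"dy":0,"dz":0,"wx":0,"wy":0,"wz":0,"grip":34}]'
python3 - <<'E'
from h import *
to(C(40.5,-195,94),[180,0,91])
E
```

```text
time_s: 26.25
tool_pos: [0.5023, 0.0733, 0.2055]
orientation: [-180.0, 0.0, 90.7]
wrist_force: [0.4, -0.0, -0.6]
width: 0.401
gripper_force: 0.0
time_s: 27.25
tool_pos: [0.6393, -0.1659, 0.2046]
orientation: [179.9, 0.0, 91.0]
wrist_force: [0.2, 0.4, -0.4]
width: 0.401
gripper_force: 0.0
shift [ -1.9   0.6 110.6] turn [ 0.001  0.    -0.   ] tcp [ 0.6393 -0.1659  0.2046] [179.9   0.   91. ] F [ 0.2  0.4 -0.4] w 34.2 gf 0.0 t 27.2
```

```bash
python3 -m creep '[{"dx":-2,"dy":0.6,"dz":30,"wx":0,"wy":0,"wz":0,"grip":34},{"dx":0,"dy":0,"dz":30,"wx":0,"wy":0,"wz":0,"grip":34},{"dx":0,"dy":0,"dz":30,"wx":0,"wy":0,"wz":0,"grip":34},{"dx":0,"dy":0,"dz":15,"wx":0,"wy":0,"wz":0,"grip":34},{"dx":0,"dy":0,"dz":5,"wx":0,"wy":0,"wz":0,"grip":34},{"dx":0,"dy":0,"dz":0,"wx":0,"wy":0,"wz":0,"grip":20},{"dx":0,"dy":0,"dz":0,"wx":0,"wy":0,"wz":0,"grip":5},{"dx":0,"dy":0,"dz":0,"wx":0,"wy":0,"wz":0,"grip":5},{"dx":0,"dy":0,"dz":0,"wx":0,"wy":0,"wz":0,"grip":5},{"dx":0,"dy":0,"dz":0,"wx":0,"wy":0,"wz":0,"grip":5}]'
python3 - <<'E'
import numpy as np
p=None
for t in np.arange(2.65,0.1,-.23):
    q=np.array([-36*np.cos(t),36*np.sin(t)])
    if p is not None: print(round(t,2),(q-p).round(1))
    p=q
E
```

```text
time_s: 28.25
tool_pos: [0.6392, -0.1675, 0.0986]
orientation: [179.6, 0.1, 91.0]
wrist_force: [5.0, 0.9, 0.5]
width: 0.089
gripper_force: 58.5
2.42 [-4.7  6.8]
2.19 [-6.1  5.5]
1.96 [-7.2  4. ]
1.73 [-8.   2.2]
1.5 [-8.3  0.4]
1.27 [-8.1 -1.5]
1.04 [-7.6 -3.3]
0.81 [-6.6 -5. ]
0.58 [-5.3 -6.3]
0.35 [-3.7 -7.4]
0.12 [-1.9 -8. ]
```

Gripped (8.9 mm wide = peg). Fold it along the arc, release, and lift.

```bash
python3 -m creep '[{"dx":0,"dy":-4.7,"dz":-6.8,"wx":0,"wy":0,"wz":0,"grip":5},{"dx":0,"dy":-6.1,"dz":-5.5,"wx":0,"wy":0,"wz":0,"grip":5},{"dx":0,"dy":-7.2,"dz":-4,"wx":0,"wy":0,"wz":0,"grip":5},{"dx":0,"dy":-8,"dz":-2.2,"wx":0,"wy":0,"wz":0,"grip":5},{"dx":0,"dy":-8.3,"dz":-0.4,"wx":0,"wy":0,"wz":0,"grip":5},{"dx":0,"dy":-8.1,"dz":1.5,"wx":0,"wy":0,"wz":0,"grip":5},{"dx":0,"dy":-7.6,"dz":3.3,"wx":0,"wy":0,"wz":0,"grip":5},{"dx":0,"dy":-6.6,"dz":5,"wx":0,"wy":0,"wz":0,"grip":5},{"dx":0,"dy":-5.3,"dz":6.3,"wx":0,"wy":0,"wz":0,"grip":5},{"dx":0,"dy":-3.7,"dz":7.4,"wx":0,"wy":0,"wz":0,"grip":5},{"dx":0,"dy":-1.5,"dz":6,"wx":0,"wy":0,"wz":0,"grip":5},{"dx":0,"dy":0,"dz":0,"wx":0,"wy":0,"wz":0,"grip":5}]'
python3 -m creep '[{"dx":0,"dy":0,"dz":0,"wx":0,"wy":0,"wz":0,"grip":34},{"dx":0,"dy":0,"dz":0,"wx":0,"wy":0,"wz":0,"grip":34},{"dx":0,"dy":0,"dz":0,"wx":0,"wy":0,"wz":0,"grip":34},{"dx":0,"dy":0,"dz":-30,"wx":0,"wy":0,"wz":0,"grip":34},{"dx":0,"dy":0,"dz":-40,"wx":0,"wy":0,"wz":0,"grip":34},{"dx":0,"dy":0,"dz":-40,"wx":0,"wy":0,"wz":0,"grip":34},{"dx":0,"dy":0,"dz":-45,"wx":0,"wy":0,"wz":0,"grip":34},{"dx":0,"dy":0,"dz":-45,"wx":0,"wy":0,"wz":0,"grip":34},{"dx":0,"dy":0,"dz":-45,"wx":0,"wy":0,"wz":0,"grip":34},{"dx":0,"dy":0,"dz":-50,"wx":0,"wy":0,"wz":0,"grip":34}]'
python3 - <<'E'
from h import *
to(C(84+18.1,-55,103-17+212.2+70),[180,0,91])
p,d,ci=snap('top'); 
h=cv2.cvtColor(p,cv2.COLOR_RGB2HSV)
m=((h[...,0]<8)|(h[...,0]>172))&(h[...,1]>150); m[:200]=0;m[:,:350]=0
v,u=np.nonzero(m); P=w(ci,d,u,v); P=P[(P[:,2]>.07)]; print('peg',len(P),P.min(0) if len(P) else'',P.max(0) if len(P) else '')
find('top',d,ci,'lid_handle')
# handle bar from wrist not visible; bar from top depth
P=w(ci,d,*np.meshgrid(np.arange(270,370),np.arange(135,165))).reshape(-1,3); P=P[(P[:,2]>.305)&(P[:,2]<.34)]; print(len(P),P.mean(0) if len(P) else '',P.min(0),P.max(0))
E
```

```text
time_s: 29.45
tool_pos: [0.5727, -0.1684, 0.0872]
orientation: [179.5, 0.1, 90.9]
wrist_force: [9.5, 3.6, -1.6]
width: 0.086
gripper_force: 59.5
time_s: 30.45
tool_pos: [0.5676, -0.1684, 0.3808]
orientation: [-179.8, -0.0, 91.0]
wrist_force: [0.5, -0.2, -0.3]
width: 0.399
gripper_force: 0.0
shift [139.3 134.2  12.3] turn [-0.003 -0.    -0.001] tcp [ 0.5676 -0.1684  0.3808] [-179.8   -0.    91. ] F [ 0.5 -0.2 -0.3] w 34.1 gf 0.0 t 30.4
peg 86 [ 0.56607206 -0.17653961  0.09474305] [ 0.5741744  -0.13556656  0.10382936]
lid_handle 0.91 (293, 165) [0.687 0.018 0.273]
464 [ 0.69809735 -0.02673746  0.31926743] [ 0.69273326 -0.07598539  0.30509071] [0.70510841 0.02424544 0.32518443]
```

```bash
python3 -m creep '[{"dx":35,"dy":33,"dz":0,"wx":0,"wy":0,"wz":0,"grip":34},{"dx":35,"dy":33,"dz":0,"wx":0,"wy":0,"wz":0,"grip":34},{"dx":35,"dy":33,"dz":0,"wx":0,"wy":0,"wz":0,"grip":34},{"dx":34,"dy":33,"dz":0,"wx":0,"wy":0,"wz":0,"grip":34},{"dx":0,"dy":0,"dz":25,"wx":0,"wy":0,"wz":0,"grip":34},{"dx":0,"dy":0,"dz":25,"wx":0,"wy":0,"wz":0,"grip":34},{"dx":0,"dy":0,"dz":20,"wx":0,"wy":0,"wz":0,"grip":34},{"dx":0,"dy":0,"dz":12,"wx":0,"wy":0,"wz":0,"grip":34},{"dx":0,"dy":0,"dz":0,"wx":0,"wy":0,"wz":0,"grip":20},{"dx":0,"dy":0,"dz":0,"wx":0,"wy":0,"wz":0,"grip":5},{"dx":0,"dy":0,"dz":0,"wx":0,"wy":0,"wz":0,"grip":5},{"dx":0,"dy":0,"dz":0,"wx":0,"wy":0,"wz":0,"grip":5}]'
python3 -m creep '[{"dx":0,"dy":0,"dz":0,"wx":0,"wy":0,"wz":0,"grip":5},{"dx":0,"dy":0,"dz":0,"wx":0,"wy":0,"wz":0,"grip":5}]'
```

```text
time_s: 31.75
tool_pos: [0.6982, -0.0274, 0.2978]
orientation: [-179.9, 0.0, 91.0]
wrist_force: [-0.9, -0.2, -6.1]
width: 0.102
gripper_force: 58.3
time_s: 31.95
tool_pos: [0.6983, -0.0274, 0.2978]
orientation: [-180.0, 0.0, 91.0]
wrist_force: [-1.6, -1.6, -7.4]
width: 0.103
gripper_force: 58.3
```

Gripped the bar. Lower along the arc.

```bash
python3 -m creep '[{"dx":0,"dy":-21.3,"dz":-0.7,"wx":0,"wy":0,"wz":0,"grip":5},{"dx":0,"dy":-21.2,"dz":1.4,"wx":0,"wy":0,"wz":0,"grip":5},{"dx":0,"dy":-21,"dz":3.5,"wx":0,"wy":0,"wz":0,"grip":5},{"dx":0,"dy":-20.5,"dz":5.6,"wx":0,"wy":0,"wz":0,"grip":5},{"dx":0,"dy":-19.9,"dz":7.6,"wx":0,"wy":0,"wz":0,"grip":5},{"dx":0,"dy":-19,"dz":9.5,"wx":0,"wy":0,"wz":0,"grip":5},{"dx":0,"dy":-18,"dz":11.4,"wx":0,"wy":0,"wz":0,"grip":5},{"dx":0,"dy":-16.8,"dz":13.1,"wx":0,"wy":0,"wz":0,"grip":5},{"dx":0,"dy":-15.4,"dz":14.7,"wx":0,"wy":0,"wz":0,"grip":5}]'
python3 - <<'E'
from h import *
to(C(84-212*np.cos(.85)-20*np.sin(.85),-55,103-17+212*np.sin(.85)-20*np.cos(.85)))
E
```

```text
time_s: 32.85
tool_pos: [0.5277, -0.0303, 0.2349]
orientation: [179.5, 0.0, 91.0]
wrist_force: [4.9, -0.6, -3.2]
width: 0.106
gripper_force: 59.1
shift [ 0.6 -1.3  2.8] turn [0. 0. 0.] tcp [ 0.5277 -0.0303  0.2349] [179.5   0.   91. ] F [ 4.9 -0.6 -3.2] w 9.0 gf 59.1 t 32.9
```

```bash
python3 -m creep '[{"dx":0,"dy":-13.8,"dz":16.2,"wx":0,"wy":0,"wz":0,"grip":5},{"dx":0,"dy":-12.1,"dz":17.5,"wx":0,"wy":0,"wz":0,"grip":5},{"dx":0,"dy":-10.3,"dz":18.6,"wx":0,"wy":0,"wz":0,"grip":5},{"dx":0,"dy":-8.4,"dz":19.6,"wx":0,"wy":0,"wz":0,"grip":5},{"dx":0,"dy":-6.4,"dz":20.3,"wx":0,"wy":0,"wz":0,"grip":5},{"dx":0,"dy":-4.4,"dz":20.8,"wx":0,"wy":0,"wz":0,"grip":5},{"dx":0,"dy":-2.3,"dz":21.2,"wx":0,"wy":0,"wz":0,"grip":5},{"dx":0,"dy":0,"dz":11,"wx":0,"wy":0,"wz":0,"grip":5},{"dx":0,"dy":0,"dz":8,"wx":0,"wy":0,"wz":0,"grip":5},{"dx":0,"dy":0.3,"dz":5,"wx":0,"wy":0,"wz":0,"grip":5},{"dx":0,"dy":0,"dz":0,"wx":0,"wy":0,"wz":0,"grip":5},{"dx":0,"dy":0,"dz":0,"wx":0,"wy":0,"wz":0,"grip":5}]'
python3 - <<'E'
from h import *
to(C(-128.4,-55,71))
E
```

```text
time_s: 34.05
tool_pos: [0.47, -0.0312, 0.0751]
orientation: [179.8, 0.0, 91.0]
wrist_force: [4.1, -0.4, 0.4]
width: 0.106
gripper_force: 58.8
shift [ 0.7 -1.   4.1] turn [0. 0. 0.] tcp [ 0.47   -0.0312  0.0751] [179.8   0.   91. ] F [ 4.1 -0.4  0.4] w 9.0 gf 58.8 t 34.0
```

```bash
python3 -m creep '[{"dx":0,"dy":0,"dz":2,"wx":0,"wy":0,"wz":0,"grip":5},{"dx":0,"dy":0,"dz":2,"wx":0,"wy":0,"wz":0,"grip":5},{"dx":0,"dy":0,"dz":0,"wx":0,"wy":0,"wz":0,"grip":34},{"dx":0,"dy":0,"dz":0,"wx":0,"wy":0,"wz":0,"grip":34},{"dx":0,"dy":0,"dz":0,"wx":0,"wy":0,"wz":0,"grip":34},{"dx":0,"dy":0,"dz":-20,"wx":0,"wy":0,"wz":0,"grip":34},{"dx":0,"dy":0,"dz":-35,"wx":0,"wy":0,"wz":0,"grip":34},{"dx":0,"dy":0,"dz":-40,"wx":0,"wy":0,"wz":0,"grip":34},{"dx":-20,"dy":0,"dz":-35,"wx":0,"wy":0,"wz":0,"grip":34},{"dx":-40,"dy":-10,"dz":0,"wx":0,"wy":0,"wz":0,"grip":34},{"dx":-40,"dy":-10,"dz":0,"wx":0,"wy":0,"wz":0,"grip":34},{"dx":-40,"dy":-10,"dz":0,"wx":0,"wy":0,"wz":0,"grip":34}]'
python3 -m creep '[{"dx":-40,"dy":-10,"dz":0,"wx":0,"wy":0,"wz":0,"grip":34},{"dx":-40,"dy":-10,"dz":0,"wx":0,"wy":0,"wz":0,"grip":34},{"dx":-40,"dy":-6,"dz":0,"wx":0,"wy":0,"wz":0,"grip":34},{"dx":0,"dy":0,"dz":0,"wx":0,"wy":0,"wz":0.149,"grip":50},{"dx":0,"dy":0,"dz":0,"wx":0,"wy":0,"wz":0.149,"grip":50},{"dx":0,"dy":0,"dz":0,"wx":0,"wy":0,"wz":0.149,"grip":50},{"dx":0,"dy":0,"dz":0,"wx":0,"wy":0,"wz":0.149,"grip":50},{"dx":0,"dy":0,"dz":0,"wx":0,"wy":0,"wz":0.149,"grip":50},{"dx":0,"dy":0,"dz":0,"wx":0,"wy":0,"wz":0.149,"grip":50},{"dx":0,"dy":0,"dz":0,"wx":0,"wy":0,"wz":0.149,"grip":50},{"dx":0,"dy":0,"dz":0,"wx":0,"wy":0,"wz":0.149,"grip":50},{"dx":0,"dy":0,"dz":0,"wx":0,"wy":0,"wz":0.056,"grip":50}]'
python3 - <<'E'
from h import *
p,d,ci=snap('top','t9.png')
v,u=np.mgrid[180:300,210:390]; P=w(ci,d,u,v).reshape(-1,3); P=P[(P[:,2]>.09)]; A=np.c_[P[:,:2],np.ones(len(P))]; k=np.abs(P[:,2]-np.median(P[:,2]))<.008
print('lid plane',np.linalg.lstsq(A[k],P[k,2],rcond=None)[0],np.median(P[:,2]))
h=cv2.cvtColor(p,cv2.COLOR_RGB2HSV)
m=((h[...,0]<8)|(h[...,0]>172))&(h[...,1]>150); m[:200]=0;m[:,:350]=0
v,u=np.nonzero(m); P=w(ci,d,u,v); P=P[(P[:,2]>.07)]; print('peg',len(P),P.min(0) if len(P) else'',P.max(0) if len(P) else '')
s=robot.state()
p,d,ci=snap('wrist','w9.png'); to([.41,-.2947,.05],[180,0,19.45],s)
v,u=np.mgrid[0:480,0:640]; P=w(ci,d,u,v); h=cv2.cvtColor(p,cv2.COLOR_RGB2HSV)
m=(h[...,0]>3)&(h[...,0]<22)&(h[...,1]>150)&(P[...,2]>.02)&(P[...,2]<.04); Q=P[m]; print('grip',len(Q),cv2.minAreaRect((Q[:,:2]*1000).astype(np.float32)) if len(Q) else '',np.median(Q,0))
near=np.hypot(P[...,0]-.434,P[...,1]+.286)<.07
m=(P[...,2]>.006)&(P[...,2]<.04)&near&(v<300); Q=P[m]; r=cv2.minAreaRect((Q[:,:2]*1000).astype(np.float32)); print('pin',r,cv2.boxPoints(r))
E
```

```text
time_s: 35.25
tool_pos: [0.4393, -0.1724, 0.1996]
orientation: [-179.9, -0.0, 91.0]
wrist_force: [0.0, 0.8, -0.1]
width: 0.398
gripper_force: 0.0
time_s: 36.45
tool_pos: [0.4155, -0.2913, 0.1987]
orientation: [-179.9, 0.1, 19.2]
wrist_force: [-0.3, 0.6, -0.1]
width: 0.586
gripper_force: 0.0
lid plane [-0.02581659  0.00021865  0.12765398] 0.1123237448750366
peg 71 [ 0.56718023 -0.17640625  0.09549286] [ 0.57384734 -0.1396856   0.10378796]
shift [ -6.1   1.7 148.8] turn [-0.002  0.002 -0.004] tcp [ 0.4155 -0.2913  0.1988] [-1.799e+02  1.000e-01  1.920e+01] F [-0.3  0.2  0.1] w 49.7 gf 0.0 t 36.5
grip 908 ((407.63983154296875, -296.06817626953125), (28.50111961364746, 19.195112228393555), 19.366966247558594) [ 0.40790747 -0.29593402  0.02958921]
pin ((434.49713134765625, -286.1059265136719), (99.11068725585938, 20.029478073120117), 19.585439682006836) [[ 384.45187 -293.28217]
 [ 391.166   -312.15277]
 [ 484.5424  -278.9297 ]
 [ 477.82828 -260.05908]]
```

View pics/w9.png

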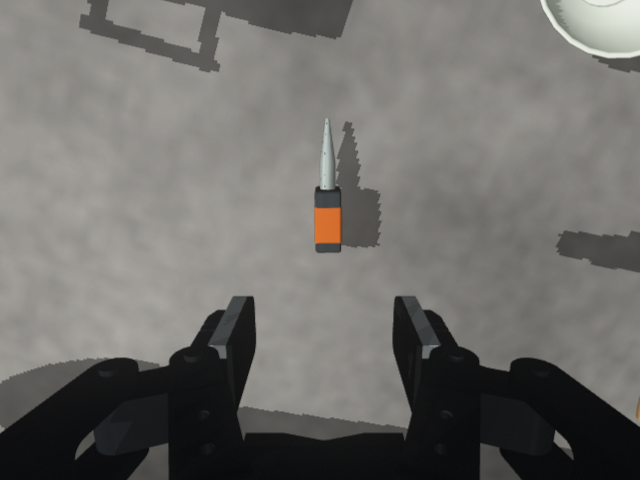

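The pin lies at (327,120)–(327,252) in the wrist picture, centred on the fingers. The lid plane slope is 0.0258 rad, so the lid is on its seal, and the peg is folded. Grip the pin.

```bash
python3 -m creep '[{"dx":-5.8,"dy":1.7,"dz":40,"wx":0,"wy":0,"wz":-0.0065,"grip":50},{"dx":0,"dy":0,"dz":40,"wx":0,"wy":0,"wz":0,"grip":50},{"dx":0,"dy":0,"dz":40,"wx":0,"wy":0,"wz":0,"grip":50},{"dx":0,"dy":0,"dz":40,"wx":0,"wy":0,"wz":0,"grip":50},{"dx":0,"dy":0,"dz":22,"wx":0,"wy":0,"wz":0,"grip":50},{"dx":0,"dy":0,"dz":9,"wx":0,"wy":0,"wz":0,"grip":50},{"dx":0,"dy":0,"dz":2,"wx":0,"wy":0,"wz":0,"grip":50},{"dx":0,"dy":0,"dz":0,"wx":0,"wy":0,"wz":0,"grip":50}]'
python3 - <<'E'
from h import *
to([.4104,-.2947,.005],[180,0,19.58])
E
```

```text
time_s: 37.35
tool_pos: [0.4122, -0.296, 0.0075]
orientation: [180.0, -0.0, 19.9]
wrist_force: [-0.4, -0.4, 0.6]
width: 0.587
gripper_force: 0.0
shift [-1.3 -1.8  2.5] turn [ 0.001 -0.     0.005] tcp [ 0.4122 -0.296   0.0075] [180.   -0.   19.9] F [-0.4 -0.4  0.6] w 50.2 gf 0.0 t 37.4
```

```bash
python3 -m creep '[{"dx":-1.3,"dy":-1.5,"dz":2,"wx":0,"wy":0,"wz":0.005,"grip":50},{"dx":0,"dy":0,"dz":0,"wx":0,"wy":0,"wz":0,"grip":30},{"dx":0,"dy":0,"dz":0,"wx":0,"wy":0,"wz":0,"grip":14},{"dx":0,"dy":0,"dz":0,"wx":0,"wy":0,"wz":0,"grip":12},{"dx":0,"dy":0,"dz":0,"wx":0,"wy":0,"wz":0,"grip":12},{"dx":0,"dy":0,"dz":0,"wx":0,"wy":0,"wz":0,"grip":12},{"dx":0,"dy":0,"dz":0,"wx":0,"wy":0,"wz":0,"grip":12}]'
python3 - <<'E'
from h import *
to(C(-175,85,85),[180,0,CY])
E
```

```text
time_s: 38.05
tool_pos: [0.4108, -0.2952, 0.006]
orientation: [179.9, -0.1, 19.6]
wrist_force: [-1.3, -0.2, 6.5]
width: 0.223
gripper_force: 59.4
shift [ 144.2 -377.3  -79.5] turn [ 0.002 -0.001  0.325] tcp [ 0.4108 -0.2952  0.006 ] [ 1.799e+02 -1.000e-01  1.960e+01] F [-1.3 -0.2  6.5] w 19.0 gf 59.4 t 38.0
```

```bash
python3 -m creep '[{"dx":0,"dy":0,"dz":-30,"wx":0,"wy":0,"wz":0,"grip":12},{"dx":0,"dy":0,"dz":-40,"wx":0,"wy":0,"wz":0,"grip":12},{"dx":0,"dy":0,"dz":-40,"wx":0,"wy":0,"wz":0,"grip":12},{"dx":0,"dy":0,"dz":-40,"wx":0,"wy":0,"wz":0,"grip":12},{"dx":0,"dy":0,"dz":-10,"wx":0,"wy":0,"wz":0.11,"grip":12},{"dx":0,"dy":0,"dz":0,"wx":0,"wy":0,"wz":0.11,"grip":12},{"dx":0,"dy":0,"dz":0,"wx":0,"wy":0,"wz":0.105,"grip":12},{"dx":2,"dy":-30,"dz":0,"wx":0,"wy":0,"wz":0,"grip":12},{"dx":2,"dy":-40,"dz":0,"wx":0,"wy":0,"wz":0,"grip":12},{"dx":2,"dy":-40,"dz":0,"wx":0,"wy":0,"wz":0,"grip":12},{"dx":1,"dy":-40,"dz":0,"wx":0,"wy":0,"wz":0,"grip":12},{"dx":1,"dy":-40,"dz":0,"wx":0,"wy":0,"wz":0,"grip":12}]'
python3 -m creep '[{"dx":1,"dy":-40,"dz":0,"wx":0,"wy":0,"wz":0,"grip":12},{"dx":0,"dy":-40,"dz":0,"wx":0,"wy":0,"wz":0,"grip":12},{"dx":0,"dy":-40,"dz":0,"wx":0,"wy":0,"wz":0,"grip":12},{"dx":0,"dy":-40,"dz":0,"wx":0,"wy":0,"wz":0,"grip":12},{"dx":0,"dy":-30,"dz":0,"wx":0,"wy":0,"wz":0,"grip":12},{"dx":0,"dy":-20,"dz":0,"wx":0,"wy":0,"wz":0,"grip":12},{"dx":0,"dy":0,"dz":40,"wx":0,"wy":0,"wz":0,"grip":12},{"dx":0,"dy":0,"dz":30,"wx":0,"wy":0,"wz":0,"grip":12},{"dx":0,"dy":0,"dz":0,"wx":0,"wy":0,"wz":0,"grip":12},{"dx":0,"dy":0,"dz":0,"wx":0,"wy":0,"wz":0,"grip":12}]'
python3 - <<'E'
from h import *
s=robot.state(); to(C(-182,85,71.5),[180,0,CY],s)
p,d,ci=snap('wrist','w10.png')
v,u=np.mgrid[0:480,0:640]; P=w(ci,d,u,v); t=s['tool_pos']
m=(P[...,2]>t[2]-.02)&(P[...,2]<t[2]+.035)&(np.abs(P[...,1]-t[1])<.02)&(P[...,0]>t[0]+.026)&(P[...,0]<t[0]+.08); Q=P[m]; 
print(len(Q),Q.min(0),Q.max(0))
for a in range(26,80,6):
    q=Q[(Q[:,0]>t[0]+a/1000)&(Q[:,0]<t[0]+(a+6)/1000)]
    if len(q): print(a,(q[:,1].min()-t[1])*1000,(q[:,1].max()-t[1])*1000,(q[:,2].max()-t[2])*1000)
# lid front edge
m=(P[...,2]>.1)&(P[...,2]<.12)&(P[...,0]>.49); L=P[m]; print('lid',len(L),L.min(0),L.max(0))
E
```

```text
time_s: 39.25
tool_pos: [0.4141, -0.1029, 0.1644]
orientation: [-180.0, 0.0, 0.9]
wrist_force: [0.8, 0.2, -1.6]
width: 0.216
gripper_force: 59.1
time_s: 40.25
tool_pos: [0.4116, 0.1054, 0.0944]
orientation: [180.0, 0.1, 0.9]
wrist_force: [0.6, -0.1, -0.8]
width: 0.219
gripper_force: 59.0
shift [ 1.7 -3.1 22.9] turn [0.    0.002 0.   ] tcp [0.4116 0.1054 0.0944] [1.8e+02 1.0e-01 9.0e-01] F [ 0.6 -0.1 -0.8] w 18.7 gf 59.0 t 40.2
4549 [0.43757704 0.09976717 0.1008492 ] [0.48679766 0.11175046 0.11054868]
26 -5.600415906129405 6.304448700748227 15.752675467496674
32 -5.450761941587737 6.34294037443453 15.582863046057966
38 -5.282662392401799 6.355058837933914 16.130804070080355
44 -5.1060751134681395 6.38287277369412 15.893784440535185
50 -3.9785333196150767 5.8015315908536005 14.188111916074137
56 -3.2144517723623753 4.886602341991217 13.545447695098439
62 -2.1195335440642173 4.054962410492746 12.872767370897959
68 -1.4003494162353192 3.4708653114906145 11.949088312238814
74 -0.3593188725746904 2.651372284538711 10.707425881897436
lid 10225 [0.5066364  0.01525682 0.10000077] [0.51135801 0.19015652 0.11460211]
```

View pics/w10.png

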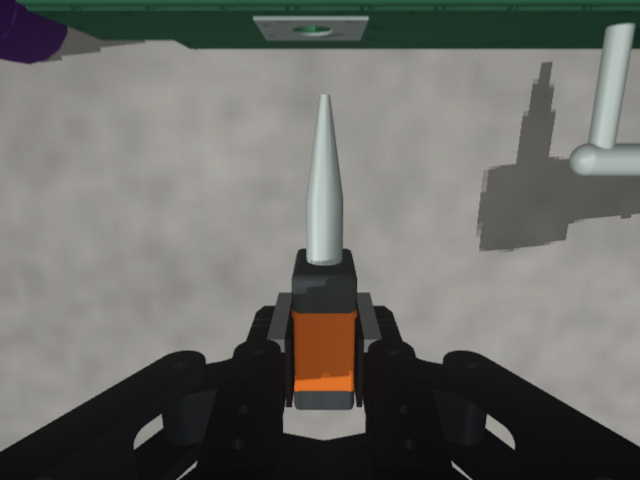

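Wrist view: the hole in the lip is at (313,29), the pin tip at (325,95), with the pin straight in the grip. I'll measure the hole relative to the pin with the same camera.

Run:
```python
from h import *
s=robot.state(); t=s['tool_pos']; p,d,ci=snap('wrist')
g=p.astype(int); box=(slice(12,46),slice(248,378))
sat=g.max(2)-g.min(2); v,u=np.mgrid[0:480,0:640]
pl=np.zeros(d.shape,bool); pl[box]=(sat[box]<25)
P=w(ci,d,u,v)
k=pl&(np.abs(P[...,2]-.083)<.025)&(P[...,0]>.49)&(P[...,0]<.53)
Q=P[k]; print('plate',len(Q),Q.min(0),Q.max(0),Q.mean(0).round(4),u[k].min(),u[k].max(),v[k].min(),v[k].max())
c=cv2.morphologyEx(k.astype(np.uint8),cv2.MORPH_CLOSE,np.ones((3,3)))
cs,h=cv2.findContours(c,cv2.RETR_CCOMP,cv2.CHAIN_APPROX_NONE)
x0=np.median(Q[:,0]); T=np.array(ci['world_from_camera'])
for a,hh in zip(cs,h[0]):
    if len(a)<12: continue
    a=a[:,0]; dirs=w(ci,d,a[:,0],a[:,1],1.0)-T[:3,3]; X=T[:3,3]+dirs*((x0-T[0,3])/dirs[:,0])[:,None]
    print('contour hole' if hh[3]>=0 else 'contour',len(a),a.min(0),a.max(0),'y',X[:,1].min().round(4),X[:,1].max().round(4),'z',X[:,2].min().round(4),X[:,2].max().round(4))
# pin tip
m=(P[...,2]>t[2])&(P[...,2]<t[2]+.03)&(np.abs(P[...,1]-t[1])<.02)&(P[...,0]>t[0]+.066)&(P[...,0]<t[0]+.085); q=P[m]; print('tip',q[q[:,0].argmax()],q.mean(0)); print('x0',x0,'tcp',t)
```

```text
plate 3275 [0.5065353  0.08724328 0.06550889] [0.50974691 0.13537112 0.10668391] [0.5077 0.1109 0.0886] 248 377 18 45Traceback (most recent call last):
  File "<stdin>", line 14, in <module>
  File "h.py", line 11, in w
    c=np.stack([(u-ci['cx'])/ci['fx']*z,(v-ci['cy'])/ci['fy']*z,z],-1)
    raise ValueError('all input arrays must have the same shape')
ValueError: all input arrays must have the same shape
```

Run:
```python
from h import *
s=robot.state(); t=s['tool_pos']; p,d,ci=snap('wrist')
v,u=np.mgrid[0:480,0:640]; P=w(ci,d,u,v); T=np.array(ci['world_from_camera'])
x0=np.median(P[38:42,262:285,0]); 
m=np.zeros(d.shape,np.uint8); m[16:42,270:356]=(P[16:42,270:356,0]>x0+.0025)
n,l,st,cen=cv2.connectedComponentsWithStats(m); i=1+st[1:,4].argmax() ; print(st[i],cen[i])
g=p.astype(int); sat=(g[...,1]-g[...,0]); m2=np.zeros(d.shape,np.uint8); m2[20:40,280:345]=sat[20:40,280:345]>12
n,l,st,cen2=cv2.connectedComponentsWithStats(m2); j=1+st[1:,4].argmax(); print(st[j],cen2[j])
def ray(uu,vv):
    dr=w(ci,d,np.array(uu),np.array(vv),np.array(1.0))-T[:3,3]; return T[:3,3]+dr*((x0-T[0,3])/dr[0])
for c in (cen[i],cen2[j],(313,29.5)): print(np.round(c,1),ray(*c).round(4))
print('plate corners',ray(253,16).round(4),ray(370,16).round(4),ray(265,40).round(4),ray(362,40).round(4))
m=(P[...,2]>t[2])&(P[...,2]<t[2]+.03)&(np.abs(P[...,1]-t[1])<.02)&(P[...,0]>t[0]+.07)&(P[...,0]<t[0]+.085); q=P[m]; print('tip',q[q[:,0].argmax()],q.mean(0)); print('x0',x0,'tcp',t,s['orientation'])
```

```text
[309  36   9   2  10] [313.4  36.1]
[280  20  65  10 562] [312.03202847  23.83807829]
[313.4  36.1] [0.5071 0.1104 0.0918]
[312.   23.8] [0.5071 0.1104 0.1093]
[313.   29.5] [0.5071 0.1103 0.1018]
plate corners [0.5071 0.1255 0.1172] [0.5071 0.0953 0.1194] [0.5071 0.1268 0.0837] [0.5071 0.0945 0.0867]
tip [0.48903008 0.10523792 0.10409478] [0.48616886 0.10665854 0.10618968]
x0 0.5070686142779854 tcp [0.41374004 0.10560709 0.09637849] [-1.79975749e+02 -1.47625851e-01  9.15231115e-01]
```

```bash
python3 -m creep '[{"dx":0,"dy":-3.5,"dz":12,"wx":0,"wy":0,"wz":0,"grip":12},{"dx":0,"dy":0,"dz":12,"wx":0,"wy":0,"wz":0,"grip":12},{"dx":0,"dy":0,"dz":0,"wx":0,"wy":0,"wz":0,"grip":12},{"dx":0,"dy":0,"dz":0,"wx":0,"wy":0,"wz":0,"grip":12}]'
python3 - <<'E'
from h import *
a=[]
for i in range(3):
    s=robot.state(); p,d,ci=snap('wrist',f'w11.png'); a.append(s['tool_pos'])
t=np.mean(a,0); print(np.array(a).round(4)); print((C(-110,85,71)-t)*1000)
v,u=np.mgrid[0:480,0:640]; P=w(ci,d,u,v)
for lo,hi in ((28,44),(60,66),(70,80)):
    m=(P[...,2]>t[2])&(P[...,2]<t[2]+.03)&(np.abs(P[...,1]-t[1])<.02)&(P[...,0]>t[0]+lo/1000)&(P[...,0]<t[0]+hi/1000); q=P[m]; print(lo,q[:,1].min().round(4),q[:,1].max().round(4),q[:,2].max().round(4))
E
```

```text
time_s: 40.8
tool_pos: [0.4115, 0.1089, 0.07]
orientation: [180.0, 0.1, 0.9]
wrist_force: [0.3, 0.4, -0.8]
width: 0.221
gripper_force: 59.0
[[0.4115 0.1089 0.07  ]
 [0.412  0.1089 0.0704]
 [0.4123 0.109  0.0707]]
[73.17775575  0.77196706  0.61788122]
28 0.1035 0.1154 0.0867
60 0.1065 0.1133 0.0838
70 0.108 0.1122 0.0826
```

View pics/w11.png

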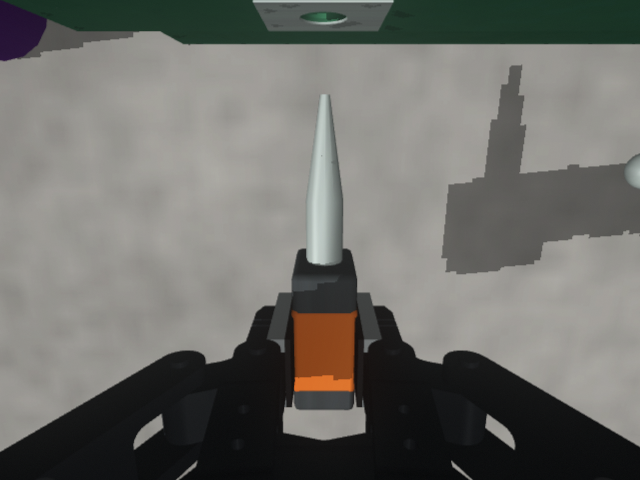

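The pin tip (325,95) now lines up with the hole (324,17) and the axis height is 0.081. Advance.

```bash
python3 -m creep '[{"dx":10,"dy":0,"dz":0,"wx":0,"wy":0,"wz":0,"grip":12},{"dx":10,"dy":0,"dz":0,"wx":0,"wy":0,"wz":0,"grip":12},{"dx":8,"dy":0,"dz":0,"wx":0,"wy":0,"wz":0,"grip":12},{"dx":6,"dy":0,"dz":0,"wx":0,"wy":0,"wz":0,"grip":12},{"dx":6,"dy":0,"dz":0,"wx":0,"wy":0,"wz":0,"grip":12},{"dx":5,"dy":0,"dz":0,"wx":0,"wy":0,"wz":0,"grip":12},{"dx":0,"dy":0,"dz":0,"wx":0,"wy":0,"wz":0,"grip":12}]'
```

```text
time_s: 41.65
tool_pos: [0.4586, 0.1099, 0.0712]
orientation: [-180.0, -0.1, 0.9]
wrist_force: [-0.5, 0.1, 2.8]
width: 0.219
gripper_force: 59.4
```

```bash
python3 -m creep '[{"dx":4,"dy":0,"dz":0,"wx":0,"wy":0,"wz":0,"grip":12},{"dx":4,"dy":0,"dz":0,"wx":0,"wy":0,"wz":0,"grip":12},{"dx":4,"dy":0,"dz":0,"wx":0,"wy":0,"wz":0,"grip":12},{"dx":3,"dy":0,"dz":0,"wx":0,"wy":0,"wz":0,"grip":12},{"dx":3,"dy":0,"dz":0,"wx":0,"wy":0,"wz":0,"grip":12},{"dx":3,"dy":0,"dz":0,"wx":0,"wy":0,"wz":0,"grip":12},{"dx":0,"dy":0,"dz":0,"wx":0,"wy":0,"wz":0,"grip":12}]'
```

```text
time_s: 42.35
tool_pos: [0.4793, 0.1102, 0.0711]
orientation: [-180.0, -0.1, 0.9]
wrist_force: [-1.7, 1.6, 4.6]
width: 0.221
gripper_force: 59.8
```

```bash
python3 -m creep '[{"dx":3,"dy":0,"dz":0,"wx":0,"wy":0,"wz":0,"grip":12},{"dx":3,"dy":0,"dz":0,"wx":0,"wy":0,"wz":0,"grip":12},{"dx":2,"dy":0,"dz":0,"wx":0,"wy":0,"wz":0,"grip":12},{"dx":2,"dy":0,"dz":0,"wx":0,"wy":0,"wz":0,"grip":12},{"dx":0,"dy":0,"dz":0,"wx":0,"wy":0,"wz":0,"grip":12},{"dx":0,"dy":0,"dz":0,"wx":0,"wy":0,"wz":0,"grip":12}]'
```

```text
time_s: 42.95
tool_pos: [0.4851, 0.1103, 0.0704]
orientation: [180.0, 0.4, 0.9]
wrist_force: [-11.6, 2.9, 12.0]
width: 0.226
gripper_force: 61.0
```

```bash
python3 -m creep '[{"dx":2,"dy":0,"dz":0,"wx":0,"wy":0,"wz":0,"grip":12},{"dx":2,"dy":0,"dz":0,"wx":0,"wy":0,"wz":0,"grip":12},{"dx":0,"dy":0,"dz":0,"wx":0,"wy":0,"wz":0,"grip":12},{"dx":0,"dy":0,"dz":0,"wx":0,"wy":0,"wz":0,"grip":12}]'
python3 - <<'E'
from h import *
s=robot.state(); p,d,ci=snap('wrist','w12.png')
p,d,ci=snap('top'); v,u=np.mgrid[180:300,210:390]; P=w(ci,d,u,v).reshape(-1,3); P=P[(P[:,2]>.1)&(P[:,2]<.122)]; A=np.c_[P[:,:2],np.ones(len(P))]
print('lid plane',np.linalg.lstsq(A,P[:,2],rcond=None)[0]); to(s['tool_pos'])
E
```

```text
time_s: 43.35
tool_pos: [0.4852, 0.1102, 0.07]
orientation: [180.0, 0.9, 0.9]
wrist_force: [-23.0, 1.8, 20.9]
width: 0.222
gripper_force: 62.4
lid plane [-0.00271459  0.0015046   0.11182237]
shift [ 0.  0. -0.] turn [0. 0. 0.] tcp [0.4852 0.1102 0.07  ] [180.    0.9   0.9] F [-22.5   3.3  21.7] w 18.9 gf 62.3 t 43.5
```

View pics/w12.png

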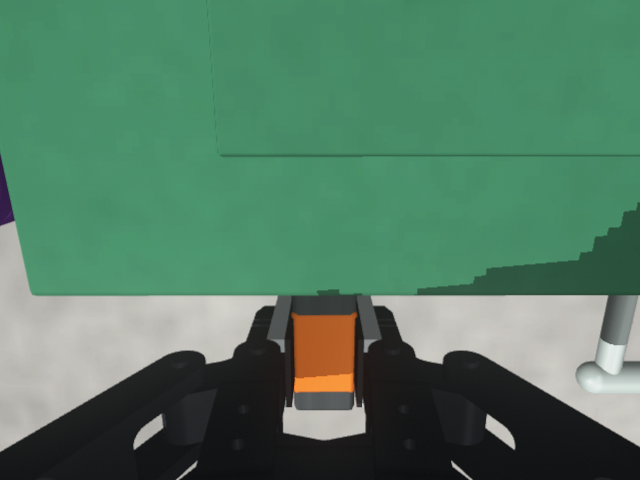

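The shoulder is against the lip (row 295) and the lid is drawn down (slope 0.003). Relax, release, and lift away.

```bash
python3 -m creep '[{"dx":-2,"dy":0,"dz":0,"wx":0,"wy":0,"wz":0,"grip":12},{"dx":-2,"dy":0,"dz":0,"wx":0,"wy":0,"wz":0,"grip":12},{"dx":0,"dy":0,"dz":0,"wx":0,"wy":0,"wz":0,"grip":40},{"dx":0,"dy":0,"dz":0,"wx":0,"wy":0,"wz":0,"grip":40},{"dx":0,"dy":0,"dz":0,"wx":0,"wy":0,"wz":0,"grip":40},{"dx":0,"dy":0,"dz":-15,"wx":0,"wy":0,"wz":0,"grip":40},{"dx":0,"dy":0,"dz":-30,"wx":0,"wy":0,"wz":0,"grip":40},{"dx":-10,"dy":0,"dz":-40,"wx":0,"wy":0,"wz":0,"grip":40},{"dx":-30,"dy":0,"dz":-40,"wx":0,"wy":0,"wz":0,"grip":40},{"dx":-30,"dy":0,"dz":0,"wx":0,"wy":0,"wz":0,"grip":40},{"dx":0,"dy":0,"dz":0,"wx":0,"wy":0,"wz":0,"grip":40}]'
python3 - <<'E'
from h import *
p,d,ci=snap('top'); v,u=np.mgrid[180:300,210:390]; P=w(ci,d,u,v).reshape(-1,3); P=P[(P[:,2]>.1)&(P[:,2]<.122)&(P[:,1]<.0)]; A=np.c_[P[:,:2],np.ones(len(P))]
print('lid plane',np.linalg.lstsq(A,P[:,2],rcond=None)[0])
p,d,ci=snap('wrist','w13.png'); v,u=np.mgrid[0:480,0:640]; P=w(ci,d,u,v); h=cv2.cvtColor(p,cv2.COLOR_RGB2HSV)
near=(np.abs(P[...,1]-.11)<.014)&(P[...,0]<.5085)&(P[...,0]>.44)&(P[...,2]>.085)&(P[...,2]<.103)
Q=P[near]; r=cv2.minAreaRect((Q[:,:2]*1000).astype(np.float32)); print('pin grip top',r,Q[:,0].min(),Q[:,0].max(),np.median(Q[:,2]),'expect x',C(-134,85,0),C(-86,85,0))
L=P[(P[...,2]>.103)&(P[...,2]<.12)]; print('lid front x',np.percentile(L[:,0],[0,.5,2]))
E
```

```text
time_s: 44.55
tool_pos: [0.4169, 0.109, 0.197]
orientation: [-180.0, -0.1, 1.0]
wrist_force: [0.2, -0.4, -0.5]
width: 0.468
gripper_force: 0.0
lid plane [-0.01013045  0.01061298  0.11759267]
pin grip top ((484.2608337402344, 109.92201232910156), (48.42164611816406, 27.849872589111328), 0.36388257145881653) 0.460009030252649 0.5084996113733367 0.09562456972397716 expect x [0.46113803 0.10931387 0.        ] [0.50913171 0.11009295 0.        ]
lid front x [0.50714208 0.50792081 0.50901072]
```

View pics/w13.png

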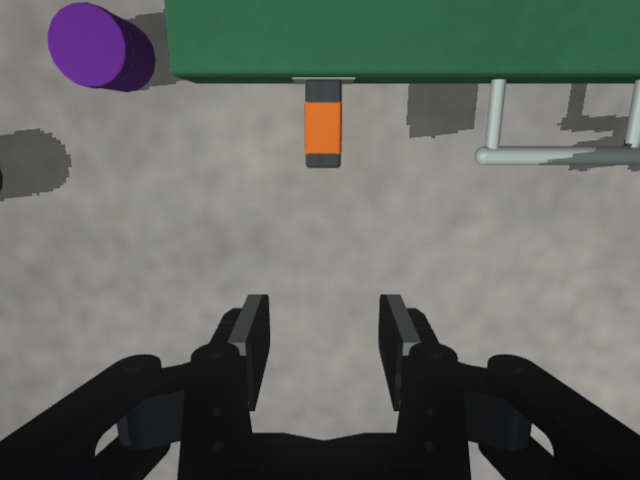

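The grip sits flush with the lip (rows 80–167). Its rear is at x 0.460 against 0.461 expected when home, and the lid is at about 0.01 rad. Everything is released.

```bash
python3 -m creep '[{"dx":0,"dy":0,"dz":-30,"wx":0,"wy":0,"wz":0,"grip":40},{"dx":0,"dy":0,"dz":0,"wx":0,"wy":0,"wz":0,"grip":40},{"dx":0,"dy":0,"dz":0,"wx":0,"wy":0,"wz":0,"grip":40}]'
python3 -c "
from station import robot
print(robot.hand_in())"
```

```text
time_s: 44.95
tool_pos: [0.4196, 0.1091, 0.2258]
orientation: [-180.0, -0.1, 0.9]
wrist_force: [0.9, -0.1, 0.1]
width: 0.47
gripper_force: 0.0
the job is handed in; nothing more can be done
None
```

I handed the job in at about 45 s, but the interface gave no verdict: both tins present (red and green) stand in the chest, the stay is folded, the lid measured about 0.01 rad, and the pin's shoulder is within about 1 mm of the lip.

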